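Tip three barrel adapters through a hand chute into a trapdoor hopper

TASK

Pick up the metal chute by its blue grip and carry it level to the hopper with the three adapters in it. With the adapters still in the chute, gently press the underside of its nose on the red sprung roller until the trapdoor under the mouth is open, then, keeping the roller down, tip the chute so that all three slide through the mouth into the hopper. Put the empty chute back on its black mat the right way up, and leave the other things on the desk where they are.

Things in the scene. Friction and masses are not known exactly. Their poses are not given: they have to be found in the camera images.
- chute: Open-topped aluminium trough 160 mm long (its x), 25 mm wide over its walls, 23 mm high, floor 3 mm thick, flat underside, open nose at x = -80 mm, closed rear at x = +80 mm; about 120 g, 180 g loaded. Origin: middle of the underside. It is slick (friction about 0.25): pieces start to slide at 11 to 17 degrees of tilt; 35 degrees empties it. Nose down is a negative turn about its y.
- grip (a point): Where to pinch the chute's blue grip block, which bridges the trough 8 mm behind its middle: 24 mm thick along the chute's x (fingers go fore and aft of it), 31 mm wide along y, from 27 to 65 mm above the underside; this point is on its axis, 48 mm above the underside. The adapters pass beneath it. Axes as the chute.
- nose (a point): Middle of the lower edge of the chute's open nose. The underside behind it is pressed on the roller: 26 mm behind the nose is a good place. Axes as the chute.
- mat: Black rubber mat fixed on the desk, 200 mm (its x) x 90 mm (its y) x 3 mm, where the chute lies at the start, its nose roughly to the left. Origin: middle of the underside. Mind the tall instruments behind the middle and right of the desk: their fronts and handles stand at x = 0.55 m for y from -0.2 to 0.2, up to 0.35 m high; keep carrying paths in front of them.
- hopper: Fixed grey and clear plastic box, 90 (x) x 70 (y) mm, deck on top at 111 mm. Origin: middle of the underside. The chute comes in from its +x side, nose pointing along the hopper's -x. An orange trapdoor 6 to 34 mm under the deck closes the mouth while the roller is up; the space below it holds the adapters. The chute pressing on any part of it with more than 15 N breaks it.
- mouth (a point): Middle of the mouth in the hopper's deck, 111 mm above the desk. The mouth is 56 mm along the hopper's x (28 each way) and 40 mm along y; a clear hood, 44 mm high (to 155 mm above the desk), walls its two y sides and its -x side; the +x side is open to the chute.
- roller_foot (a point): Point on the hopper's deck (111 mm above the desk) straight below the middle of the red roller, 10 mm thick, 48 mm long along the hopper's y. The roller's height is hand-set and NOT measured: its top, released, is 129 to 157 mm above the desk. Pressed down it opens the trapdoor: it gives at about 2 N, is open after 5 mm (about 4 N), hits a hard stop after 7 mm (about 5 N), springs back.
- barrel_a: loose silver coaxial barrel adapter, 30 mm long, 14 mm thick with a 16 mm hexagon in the middle, 20 g; one of three lying end to end lengthwise in the chute. Origin at the middle of its underside, its length along its own y.
- barrel_b: loose silver coaxial barrel adapter, 30 mm long, 14 mm thick with a 16 mm hexagon in the middle, 20 g; one of three lying end to end lengthwise in the chute. Origin at the middle of its underside, its length along its own y.
- barrel_c: loose silver coaxial barrel adapter, 30 mm long, 14 mm thick with a 16 mm hexagon in the middle, 20 g; one of three lying end to end lengthwise in the chute. Origin at the middle of its underside, its length along its own y.
- solder_reel: White solder reel, 55 mm wide, 36 mm high, a bystander at the right end of the desk; leave it. Origin: middle of the underside.
- tape_black: Black tape roll, 52 mm wide, 15 mm high, a bystander at the right end; leave it. Origin: middle of the underside.
- battery: Upright dark blue and yellow block battery, 18x27x49 mm, a bystander at the right end; leave it. Origin: middle of the underside.

How it is judged:
By the outcome, as a careful person would: the job done as asked, in the order asked, and still so for the second after the job is handed in, with the robot touching nothing.
It also fails if it takes over 72 s, if anything falls off the work surface, if the arm or the gripper's body presses on something with over 40 N, if the wrist force passes 120 N, or if a joint passes its speed limit or range.

ROBOT

A 6-joint arm with a two-finger parallel gripper is mounted at the origin on a cart in front of the work surface, level with it; the furniture and walls round the work are solid. World frame = base frame: x ahead of the robot, y to its left, z up, the work surface at z = 0. Lengths are in m, angles in rad, forces in N, time in s.
With the tool pointing down it reaches from about 0.35 to 0.775 m from the base axis. Payload 7.3 kg.
Tool frame: the origin (TCP) lies at the centre of the arm's flange, where the gripper is bolted on; the fingertips stand 178 mm ahead of it and the grasp point (between the pads) lies 159 mm ahead of it; z points along the fingers, y is the line along which they close (so a half turn about z gives the same grasp; the last joint's range is limited). The gripper opens to 92 mm and grips with 3 to 60 N. Pads are 19 mm wide; open, the fingers measure 130 mm over their backs; the gripper's body (75 mm by 190 mm) begins 47 mm behind the grasp point.
Start: joints at [1.155, 0.342, 1.524, -0, 1.275, -0.146], TCP at [0.14, 0.506, 0.405] pointing down, gripper open.
Joint ranges: [-2.53, 2.53], [-0.77, 2.02], [0.04, 2.7], [-1, 4.14], [0.28, 2.66], [-3.11, 3.11]. Speed limits (rad/s): [2.57, 2.57, 3.14, 3.14, 3.14, 3.14].

INTERFACE

Orientations are given as a unit quaternion [x, y, z, w].
In Python, from station import * gives the robot as it stands. The module is installed in compiled form; this text tells all that it offers.
- The arm moves only by the tool carry_out, never from a script. Its argument "targets" is a list of rows, each an object with "grip": the closure in counts, from 0 (fully open) to 255 (shut); "translation": the shift along the tool's x, y, z in cm, a list of three; "turn": the turn about the tool's z in rad. A call has 1 to 12 rows; each row shifts and turns the commanded pose from where the row before left it, along the tool's axes as they then stand; what a row does not reach is not made up. A row lasts 1/10 s, in which the tool goes at most 50 mm and 8.59 degrees, less where a joint would pass 70% of its speed; a pose out of reach is approached as far as the arm can. A call is refused whole if a number of a shift passes 5 or a number of a turn 0.15, either way. A call with a gripper value outside its range is refused whole. The fingers move at their own pace and stop on an object; "grip_force" is the grip in N (left out, the last holds). Time passes only in rows, so rows that do not move let the fingers close. It gives the time, the measured TCP pose, the force, the opening and the grip force at its end, in the units of the state.
- read_state(): the state, without advancing time (a new reading comes with each control period).
- get_image(name): name is "side" or "top"; returns a dict with "img" (480x640x3 uint8, red, green, blue), "mtx" (3x3 intrinsics, pixels), "k1" (the pictures are not rectified: a ray, as slopes to the right and down, at radius r is drawn at 1 + k1 r^2 times it, then the intrinsics apply), "world_from_camera" (4x4, takes a point from camera to world coordinates). Camera axes: x right, y down, z forward; pixel columns grow to the right and rows downward; lengths in m; the calibration is good to about 2 mm. A picture is of the moment at which its call begins. There is no depth.
- sign_off(): hands the job in; it is judged then, once.
The state is a dict: "time": time; "q": joint angles; "qd": joint speeds; "joint_efforts": joint torques, N m; "ee_pos": TCP position; "ee_rot": TCP orientation; "force": force on the tool from outside, world axes, zero at the start; "ft_torque": the same for the moment, N m; "opening": finger opening in m; "finger_force": force on a finger pad.
Only numpy, scipy, OpenCV 4.12 (cv2) and the standard library are available. Lean on these libraries where they do the work, as an engineer would, in place of code of your own. Each camera call takes 0.05 s, during which the arm holds its last target. There are 200 camera calls.

## Working session

There is one attempt and no reset: what is moved stays moved. The work goes in short steps, Python scripts to look and compute and a tool call to move; the robot and the scene stay as the last step left them, time stands still between calls to the robot, and variables do not carry over. Pictures are saved under pics/ and viewed, at most 10 in all, crops included, and the job is handed in when it is done.

Besides the shell and the picture viewer there is one more tool, called after "Emit:" in YAML: its name, and indented under it one key for each argument. carry_out: Moves the arm, as the interface text tells. Its arguments: {"type":"object","properties":{"targets":{"type":"array","items":{"type":"object","properties":{"grip":{"type":"number"},"translation":{"type":"array","items":{"type":"number"}},"turn":{"type":"number"}}}},"grip_force":{"type":"number"}},"required":["targets"]}

```bash
mkdir -p pics; cat > h.py <<'E'
from station import *
import numpy as np, cv2
from scipy.spatial.transform import Rotation as R
def snap(n,f):
    d=get_image(n); cv2.imwrite('pics/'+f,d['img'][:,:,::-1]); return d
def ray(d,u,v):
    K=d['mtx']; a=np.array([(u-K[0][2])/K[0][0],(v-K[1][2])/K[1][1]]); b=a.copy()
    for _ in range(20): b=a/(1+d['k1']*(b@b))
    T=np.array(d['world_from_camera']); return T[:3,3],T[:3,:3]@np.array([b[0],b[1],1])
def atz(d,u,v,z):
    o,r=ray(d,u,v); return o+r*(z-o[2])/r[2]
def proj(d,p):
    T=np.array(d['world_from_camera']); c=T[:3,:3].T@(np.array(p)-T[:3,3]); b=c[:2]/c[2]; b=b*(1+d['k1']*(b@b)); K=np.array(d['mtx'])
    return K[:2,:2]@b+K[:2,2]
E
python3 - <<'E'
from h import *
for n in('top','side'):
    d=snap(n,n+'1.png'); print(n,np.round(d['mtx'],1).tolist(),d['k1'],np.round(d['world_from_camera'],3).tolist())
s=read_state(); print({k:np.round(v,4).tolist() for k,v in s.items()}); print(R.from_quat(s['ee_rot']).as_matrix().round(3))
E
```

```text
top [[492.6, 0.0, 324.1], [0.0, 492.6, 244.8], [0.0, 0.0, 1.0]] 4.165835242791479e-05 [[-0.006, -0.994, 0.107, 0.421], [-1.0, 0.007, 0.012, 0.041], [-0.013, -0.107, -0.994, 1.219], [0.0, 0.0, 0.0, 1.0]]
side [[478.1, 0.0, 318.8], [0.0, 478.1, 247.1], [0.0, 0.0, 1.0]] 0.02053909499380526 [[0.875, -0.33, 0.354, 0.103], [-0.484, -0.594, 0.643, -0.725], [-0.002, -0.734, -0.68, 0.906], [0.0, 0.0, 0.0, 1.0]]
{'time': 0.1, 'q': [1.155, 0.3426, 1.5249, -0.0, 1.2754, -0.146], 'qd': [-0.0003, -0.0017, -0.0015, -0.0002, -0.0009, 0.0002], 'joint_efforts': [0.0026, -43.2004, -24.47, 0.0719, 0.0525, -0.0001], 'ee_pos': [0.1399, 0.5059, 0.4041], 'ee_rot': [0.1345, 0.9909, -0.0006, -0.0002], 'force': [0.0144, 0.6446, -0.7053], 'ft_torque': [-0.0457, -0.0046, -0.0072], 'finger_force': 0.0, 'opening': 0.0913}
[[-0.964  0.267 -0.001]
 [ 0.267  0.964 -0.001]
 [ 0.    -0.001 -1.   ]]
```

View pics/top1.png

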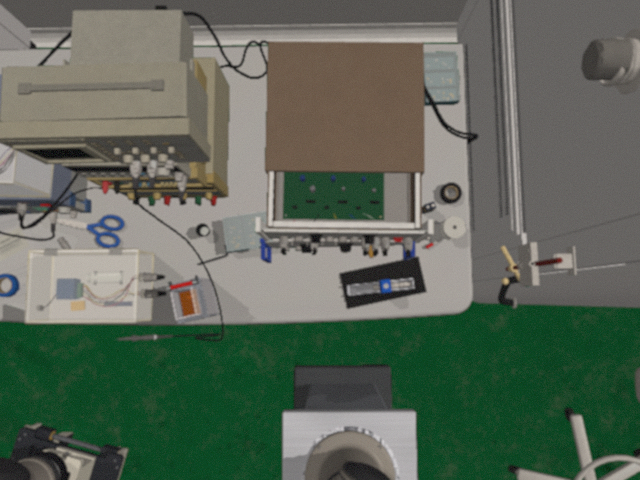

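View pics/side1.png

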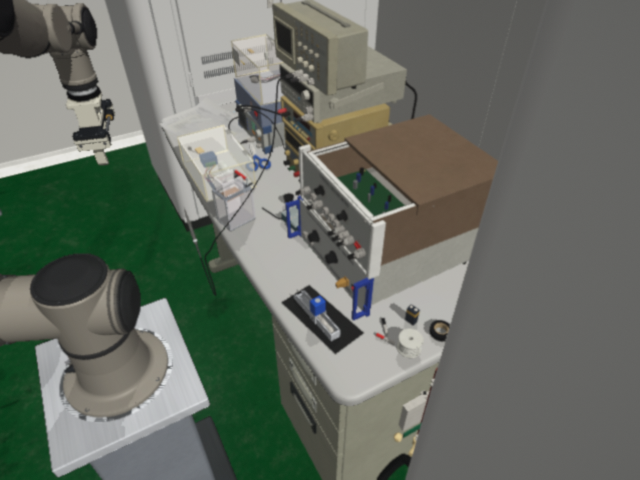

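The top view shows the chute on its mat with the grip at about (386,286), and the hopper at about (186,300). The side view shows the same layout: chute grip at (318,305), hopper at (232,200). I'll enlarge these areas.

```bash
python3 - <<'E'
from h import *
t=cv2.imread('pics/top1.png'); s=cv2.imread('pics/side1.png')
c=lambda im,x,y,w,h,k:cv2.resize(im[y:y+h,x:x+w],None,fx=k,fy=k,interpolation=cv2.INTER_CUBIC)
a=c(t,330,250,100,75,4);b=c(t,155,265,100,75,4);e=c(s,275,270,100,75,4);f=c(s,190,155,100,75,4)
cv2.imwrite('pics/z1.png',np.vstack([np.hstack([a,b]),np.hstack([e,f])]))
E
```

```text
(no output)
```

View pics/z1.png

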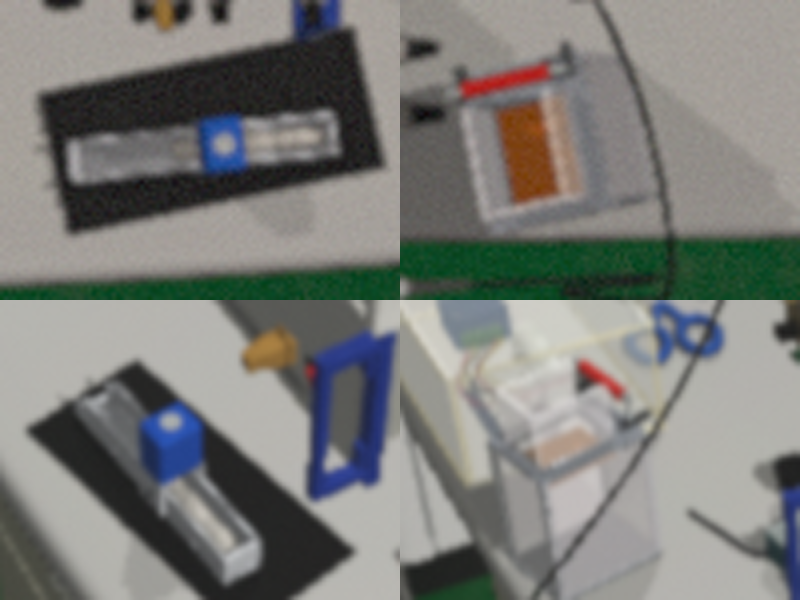

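The chute's nose end is at top-view (347,291) and its rear end at (414,283), with the blue grip at (385.5,286). The hopper's mouth (orange) is centred at about (190.5,302). The red roller runs (170.5,287) to (192,282) in the top view and (235,172) to (247,178) in the side view. So the hopper's +x points away from the robot.

```bash
python3 - <<'E'
from h import *
t=get_image('top'); s=get_image('side'); im=t['img'].astype(int); js=s['img'].astype(int)
def tri(a,b):
    o,r=ray(t,*a);p,q=ray(s,*b); M=np.stack([r,-q],1); k=np.linalg.lstsq(M,p-o,rcond=None)[0]; x=o+k[0]*r;y=p+k[1]*q
    return ((x+y)/2).round(4),np.linalg.norm(x-y).round(4)
def blob(a,box,f):
    x,y,w,h=box; c=a[y:y+h,x:x+w]; m=f(c[...,0],c[...,1],c[...,2]); v,u=np.nonzero(m); P=np.stack([u+x,v+y],1)
    (c0,sz,an)=cv2.minAreaRect(P.astype(np.float32)); return P.mean(0),len(P),c0,sz,an
red=lambda r,g,b:(r>g+60)&(r>b+60)&(g<75); blu=lambda r,g,b:(b>r+50)
print(rt:=blob(im,(165,275,35,20),lambda r,g,b:(r>g+70)&(g-b<25)))
print(rs:=blob(js,(225,165,35,20),lambda r,g,b:(r>g+60)&(g-b<25)))
print('roller',tri(rt[0],rs[0]))
print(bt:=blob(im,(370,270,35,35),blu)); print(bs:=blob(js,(300,285,40,45),blu)); print('grip',tri(bt[0],bs[0]))
print('grip top',atz(t,*bt[0],.068).round(4))
n=atz(t,347,290.7,.026);r=atz(t,414.3,283.3,.026);print('ends',n.round(4),r.round(4),np.linalg.norm(n-r),np.degrees(np.arctan2(*(r-n)[[1,0]])))
for p in((345.5,273.5),(418,257),(425.5,291),(347.5,308)):print('mat',atz(t,*p,.003).round(4))
for p in((179.5,292),(198,287.5),(200.7,313),(183.5,316.5)):print('mouth',atz(t,*p,.108).round(4))
for z in(.13,.14,.15):
  for p in((170.5,287.5),(192,282.5)):print('rol',z,atz(t,*p,z).round(4))
E
```

```text
(array([180.4125, 284.8   ]), 80, (180.5804901123047, 284.8756103515625), (3.7715237140655518, 21.581499099731445), 77.90524291992188)
(array([239.63888889, 174.02777778]), 36, (239.61537170410156, 174.07693481445312), (12.203404426574707, 2.773500919342041), 33.6900634765625)
roller (array([0.4515, 0.3697, 0.1427]), np.float64(0.0004))
(array([385.31707317, 285.54471545]), 123, (385.5, 285.5), (13.0, 11.0), 90.0)
(array([318.07407407, 305.08333333]), 216, (318.10003662109375, 304.70001220703125), (16.54690170288086, 15.652474403381348), 63.43495178222656)
grip (array([ 0.4498, -0.0883,  0.0502]), np.float64(0.0014))
grip top [ 0.4487 -0.0861  0.068 ]
ends [0.4379 0.0018 0.026 ] [ 0.4547 -0.1606  0.026 ] 0.16320960972404078 -84.10437714786076
mat [0.4805 0.0043 0.003 ]
mat [ 0.5201 -0.1752  0.003 ]
mat [ 0.4363 -0.1914  0.003 ]
mat [3.96e-01 3.00e-04 3.00e-03]
mouth [0.4362 0.382  0.108 ]
mouth [0.446  0.3404 0.108 ]
mouth [0.389  0.3331 0.108 ]
mouth [0.3814 0.3716 0.108 ]
rol 0.13 [0.4459 0.3955 0.13  ]
rol 0.13 [0.4566 0.348  0.13  ]
rol 0.14 [0.4457 0.3923 0.14  ]
rol 0.14 [0.4563 0.3452 0.14  ]
rol 0.15 [0.4455 0.389  0.15  ]
rol 0.15 [0.456  0.3424 0.15  ]
```

Emit:
carry_out:
  targets:
    - {"translation": [0,0,-5]}
    - {"translation": [0,0,-5]}
    - {"translation": [0,0,-5]}
    - {"translation": [0,0,-5]}
    - {"translation": [0,0,-5]}
    - {"translation": [0,0,-5]}
    - {"translation": [0,0,-5]}
    - {"translation": [0,0,-5]}

```text
validation failed for argument at $.ta...
```

Emit:
carry_out:
  targets:
    - {"grip": 0,"translation": [0,0,-5],"turn": 0}
    - {"grip": 0,"translation": [0,0,-5],"turn": 0}
    - {"grip": 0,"translation": [0,0,-5],"turn": 0}
    - {"grip": 0,"translation": [0,0,-5],"turn": 0}
    - {"grip": 0,"translation": [0,0,-5],"turn": 0}
    - {"grip": 0,"translation": [0,0,-5],"turn": 0}
    - {"grip": 0,"translation": [0,0,-5],"turn": 0}
    - {"grip": 0,"translation": [0,0,-5],"turn": 0}
  grip_force: 20

```text
time: 1.0
ee_pos: [0.1407, 0.5079, 0.7809]
ee_rot: [0.134, 0.991, 0.003, 0.001]
force: [1.6, 1.9, 1.3]
opening: 0.0922
finger_force: 0.0
```

Emit:
carry_out:
  targets:
    - {"grip": 0,"translation": [0,0,-5],"turn": 0}
    - {"grip": 0,"translation": [0,0,-5],"turn": 0}
    - {"grip": 0,"translation": [0,0,-5],"turn": 0}
    - {"grip": 0,"translation": [0,0,-5],"turn": 0}
    - {"grip": 0,"translation": [0,0,-5],"turn": 0}
    - {"grip": 0,"translation": [0,0,-5],"turn": 0}

```text
time: 1.6
ee_pos: [0.1076, 0.3812, 0.8846]
ee_rot: [0.135, 0.99, 0.039, 0.003]
force: [-0.1, 0.4, 0.5]
opening: 0.0916
finger_force: 0.0
```

```bash
python3 - <<'E'
from h import *
s=read_state(); print({k:np.round(v,3).tolist() for k,v in s.items()}); print(R.from_quat(s['ee_rot']).as_matrix().round(3))
E
```

```text
{'time': 1.6, 'q': [1.094, 0.372, 0.037, 0.042, 2.657, -0.168], 'qd': [-0.091, -0.28, 0.002, 0.071, -0.001, -0.022], 'joint_efforts': [0.599, -32.533, -13.834, -0.029, -0.285, 0.036], 'ee_pos': [0.108, 0.381, 0.885], 'ee_rot': [0.135, 0.99, 0.039, 0.003], 'force': [-0.132, 0.409, 0.526], 'ft_torque': [-0.056, -0.02, -0.003], 'finger_force': 0.0, 'opening': 0.092}
[[-0.964  0.266  0.017]
 [ 0.267  0.961  0.075]
 [ 0.004  0.077 -0.997]]
```

Emit:
carry_out:
  targets:
    - {"grip": 0,"translation": [0,0,5],"turn": 0}
    - {"grip": 0,"translation": [0,0,5],"turn": 0}
    - {"grip": 0,"translation": [0,0,5],"turn": 0}
    - {"grip": 0,"translation": [0,0,0],"turn": 0}

```text
time: 2.0
ee_pos: [0.1133, 0.3972, 0.7895]
ee_rot: [0.135, 0.991, 0.025, -0.002]
force: [0.3, 0.8, -1.2]
opening: 0.0919
finger_force: 0.0
```

```bash
cat > st.py <<'E'
from h import *
s=read_state(); print('q',s['q'].round(3) if hasattr(s['q'],'round') else np.round(s['q'],3),'t',s['time'],'pos',np.round(s['ee_pos'],4),'F',np.round(s['force'],2),'M',np.round(s['ft_torque'],3),'op',round(float(s['opening']),4),round(float(s['finger_force']),1)); M=R.from_quat(s['ee_rot']).as_matrix(); print(M.round(3).tolist(),'yaw_y',np.degrees(np.arctan2(M[1,1],M[0,1])).round(1))
E
python3 st.py
```

```text
q [ 1.1    0.152  0.727  0.026  2.216 -0.184] t 2.0 pos [0.1133 0.3972 0.7895] F [ 0.3   0.79 -1.21] M [-0.037 -0.059 -0.047] op 0.0919 0.0
[[-0.963, 0.268, 0.002], [0.268, 0.962, 0.05], [0.012, 0.049, -0.999]] yaw_y 74.4
```

Emit:
carry_out:
  targets:
    - {"grip": 0,"translation": [4,-1,5],"turn": 0}
    - {"grip": 0,"translation": [3,-1,5],"turn": 0}
    - {"grip": 0,"translation": [0,0,5],"turn": 0}
    - {"grip": 0,"translation": [0,0,5],"turn": 0}
    - {"grip": 0,"translation": [0,0,5],"turn": 0}
    - {"grip": 0,"translation": [0,0,5],"turn": 0}
    - {"grip": 0,"translation": [0,0,5],"turn": 0}
    - {"grip": 0,"translation": [0,0,4],"turn": 0}
    - {"grip": 0,"translation": [0,0,0],"turn": 0}

```text
time: 2.9
ee_pos: [0.0601, 0.4248, 0.4283]
ee_rot: [0.135, 0.99, 0.037, 0.002]
force: [-0.6, -0.9, 0.8]
opening: 0.0916
finger_force: 0.0
```

```bash
python3 st.py
```

```text
q [ 1.248  0.125  1.747  0.011  1.196 -0.055] t 2.9 pos [0.0601 0.4248 0.4283] F [-0.63 -0.93  0.79] M [-0.055  0.001  0.004] op 0.0916 0.0
[[-0.963, 0.268, 0.014], [0.268, 0.961, 0.072], [0.006, 0.073, -0.997]] yaw_y 74.4
```

Emit:
carry_out:
  targets:
    - {"grip": 0,"translation": [0,-5,0],"turn": 0}
    - {"grip": 0,"translation": [0,-4,0],"turn": 0}
    - {"grip": 0,"translation": [0,-2,0],"turn": 0}
    - {"grip": 0,"translation": [0,-2,0],"turn": 0}
    - {"grip": 0,"translation": [0,0,0],"turn": 0}

```text
time: 3.4
ee_pos: [0.0248, 0.2985, 0.4235]
ee_rot: [0.135, 0.99, 0.042, 0.003]
force: [-0.4, -0.4, 0.3]
opening: 0.092
finger_force: 0.0
```

```bash
python3 st.py
```

```text
q [ 1.224 -0.137  2.021  0.013  1.174 -0.08 ] t 3.4 pos [0.0248 0.2985 0.4235] F [-0.35 -0.39  0.32] M [-0.035 -0.015  0.045] op 0.092 0.0
[[-0.964, 0.267, 0.017], [0.267, 0.96, 0.082], [0.006, 0.084, -0.996]] yaw_y 74.5
```

Emit:
carry_out:
  targets:
    - {"grip": 0,"translation": [0,0,-3.5],"turn": 0.15}
    - {"grip": 0,"translation": [0,0,-3.5],"turn": 0.15}
    - {"grip": 0,"translation": [0,0,-3.5],"turn": 0.15}
    - {"grip": 0,"translation": [0,0,-3.5],"turn": 0.15}
    - {"grip": 0,"translation": [0,0,-3.5],"turn": 0.15}
    - {"grip": 0,"translation": [0,0,-3.5],"turn": 0.15}
    - {"grip": 0,"translation": [0,0,-3.5],"turn": 0.15}
    - {"grip": 0,"translation": [0,0,-3.5],"turn": 0.15}
    - {"grip": 0,"translation": [0,0,-3.5],"turn": 0.15}
    - {"grip": 0,"translation": [0,0,-3.5],"turn": 0.15}
    - {"grip": 0,"translation": [0,5,0],"turn": 0}
    - {"grip": 0,"translation": [0,5,0],"turn": 0}

```text
time: 4.6
ee_pos: [0.1126, 0.2518, 0.7723]
ee_rot: [0.771, 0.635, 0.034, -0.025]
force: [0.4, 1.2, -0.9]
opening: 0.092
finger_force: 0.0
```

```bash
python3 st.py
```

```text
q [ 0.849 -0.158  1.09   0.046  2.134  1.068] t 4.6 pos [0.1126 0.2518 0.7723] F [ 0.37  1.21 -0.88] M [-0.084  0.011 -0.01 ] op 0.092 0.0
[[0.19, 0.982, 0.02], [0.978, -0.191, 0.082], [0.085, 0.004, -0.996]] yaw_y -11.0
```

Emit:
carry_out:
  targets:
    - {"grip": 0,"translation": [-2.3,4.4,0],"turn": 0}
    - {"grip": 0,"translation": [-2.3,4.4,0],"turn": 0}
    - {"grip": 0,"translation": [-2.3,4.4,0],"turn": 0}
    - {"grip": 0,"translation": [-2.3,4.4,0],"turn": 0}
    - {"grip": 0,"translation": [-4.6,0.8,0],"turn": 0}
    - {"grip": 0,"translation": [-4.6,0.8,0],"turn": 0}
    - {"grip": 0,"translation": [-4.6,-0.8,0],"turn": 0}
    - {"grip": 0,"translation": [-4.6,-0.8,0],"turn": 0}
    - {"grip": 0,"translation": [-4.6,-0.8,0],"turn": 0}
    - {"grip": 0,"translation": [-4.6,-1.5,0],"turn": 0}
    - {"grip": 0,"translation": [-4.6,-2,0],"turn": 0}
    - {"grip": 0,"translation": [-4,-3,0],"turn": 0}

```text
time: 5.8
ee_pos: [0.1403, -0.1782, 0.7396]
ee_rot: [0.774, 0.633, 0.027, -0.021]
force: [1.2, -1.3, 0.5]
opening: 0.092
finger_force: 0.0
```

```bash
python3 st.py
```

```text
q [-1.271 -0.249  1.249  0.044  2.2   -1.046] t 5.8 pos [ 0.1403 -0.1782  0.7396] F [ 1.22 -1.34  0.49] M [-0.2    0.035 -0.034] op 0.092 0.0
[[0.198, 0.98, 0.016], [0.978, -0.199, 0.067], [0.069, 0.003, -0.998]] yaw_y -11.5
```

Emit:
carry_out:
  targets:
    - {"grip": 0,"translation": [-4.4,-2.2,0],"turn": 0}
    - {"grip": 0,"translation": [-4.4,-2.2,0],"turn": 0}
    - {"grip": 0,"translation": [-4.4,-2.2,0],"turn": 0}
    - {"grip": 0,"translation": [-4.4,-2.2,0],"turn": 0}
    - {"grip": 0,"translation": [-4.4,-2.2,0],"turn": 0}
    - {"grip": 0,"translation": [-4.4,-2.2,0],"turn": 0}
    - {"grip": 0,"translation": [-4,0,-3],"turn": 0}
    - {"grip": 0,"translation": [0,0,-3],"turn": 0}
    - {"grip": 0,"translation": [0,0,0],"turn": 0}

```text
time: 6.7
ee_pos: [-0.0492, -0.4525, 0.7781]
ee_rot: [0.774, 0.632, 0.025, -0.021]
force: [0.3, 0.8, 0.8]
opening: 0.0918
finger_force: 0.0
```

```bash
python3 st.py
```

```text
q [-1.846  0.273  0.602 -0.008  2.331 -1.65 ] t 6.7 pos [-0.0492 -0.4525  0.7781] F [0.3  0.81 0.78] M [-0.114  0.087  0.019] op 0.0918 0.0
[[0.199, 0.98, 0.012], [0.978, -0.2, 0.064], [0.065, -0.001, -0.998]] yaw_y -11.5
```

Emit:
carry_out:
  targets:
    - {"grip": 0,"translation": [0,0,-4],"turn": 0}
    - {"grip": 0,"translation": [0,0,-4],"turn": 0}
    - {"grip": 0,"translation": [0,0,-3],"turn": 0}
    - {"grip": 0,"translation": [0,0,0],"turn": 0}

```text
time: 7.1
ee_pos: [-0.0503, -0.4632, 0.8367]
ee_rot: [0.774, 0.633, 0.014, -0.014]
force: [-0.5, -0.5, -0.7]
opening: 0.0919
finger_force: 0.0
```

```bash
python3 st.py
```

```text
q [-1.841  0.483  0.04  -0.016  2.656 -1.656] t 7.1 pos [-0.0503 -0.4632  0.8367] F [-0.52 -0.51 -0.75] M [-0.156  0.069  0.052] op 0.0919 0.0
[[0.198, 0.98, 0.003], [0.979, -0.198, 0.039], [0.039, -0.005, -0.999]] yaw_y -11.4
```

Emit:
carry_out:
  targets:
    - {"grip": 0,"translation": [0,0,-3],"turn": 0}
    - {"grip": 0,"translation": [0,0,-3],"turn": 0}
    - {"grip": 0,"translation": [0,0,0],"turn": 0}

```text
time: 7.4
ee_pos: [-0.0453, -0.4351, 0.8576]
ee_rot: [0.774, 0.633, -0.005, 0.0]
force: [0.6, 0.2, -0.1]
opening: 0.0919
finger_force: 0.0
```

```bash
python3 st.py
```

```text
q [-1.848  0.438  0.036 -0.012  2.658 -1.659] t 7.4 pos [-0.0453 -0.4351  0.8576] F [ 0.58  0.18 -0.13] M [-0.102  0.063 -0.027] op 0.0919 0.0
[[0.198, 0.98, -0.008], [0.98, -0.198, -0.007], [-0.009, -0.006, -1.0]] yaw_y -11.4
```

Emit:
carry_out:
  targets:
    - {"grip": 0,"translation": [2.4,4.5,0],"turn": 0}
    - {"grip": 0,"translation": [2.4,4.5,1],"turn": 0}
    - {"grip": 0,"translation": [2.4,4.5,1],"turn": 0}
    - {"grip": 0,"translation": [2.4,4.5,1],"turn": 0}
    - {"grip": 0,"translation": [2.4,4.5,1],"turn": 0}
    - {"grip": 0,"translation": [2.4,4.5,1],"turn": 0}
    - {"grip": 0,"translation": [4.5,2.4,1],"turn": 0}
    - {"grip": 0,"translation": [4.5,2.4,2],"turn": 0}
    - {"grip": 0,"translation": [4.5,2.4,3],"turn": 0}
    - {"grip": 0,"translation": [4.5,2.4,3],"turn": 0}
    - {"grip": 0,"translation": [4.5,2.4,3],"turn": 0}
    - {"grip": 0,"translation": [4.5,2.4,3],"turn": 0}

```text
time: 8.6
ee_pos: [0.4056, -0.1462, 0.6768]
ee_rot: [0.774, 0.633, -0.001, 0.002]
force: [1.8, -1.1, 1.5]
opening: 0.0922
finger_force: 0.0
```

Emit:
carry_out:
  targets:
    - {"grip": 0,"translation": [0,0,0],"turn": 0.15}
    - {"grip": 0,"translation": [0,0,0],"turn": 0.15}
    - {"grip": 0,"translation": [0,0,0],"turn": 0.15}
    - {"grip": 0,"translation": [0,0,0],"turn": 0.15}
    - {"grip": 0,"translation": [0,0,0],"turn": 0.15}
    - {"grip": 0,"translation": [0,0,0],"turn": 0.15}
    - {"grip": 0,"translation": [0,0,0],"turn": 0.15}
    - {"grip": 0,"translation": [0,0,0],"turn": 0.15}
    - {"grip": 0,"translation": [0,0,0],"turn": 0.07}
    - {"grip": 0,"translation": [0,0,0],"turn": 0}

```text
time: 9.6
ee_pos: [0.4051, -0.148, 0.6773]
ee_rot: [0.999, 0.05, -0.0, 0.002]
force: [0.8, 0.4, -0.0]
opening: 0.0917
finger_force: 0.0
```

```bash
python3 st.py
```

```text
q [-0.527  0.105  1.104 -0.004  1.931  0.942] t 9.6 pos [ 0.4051 -0.148   0.6773] F [ 0.81  0.36 -0.03] M [-0.047  0.154  0.016] op 0.0917 0.0
[[0.995, 0.1, 0.0], [0.1, -0.995, -0.004], [-0.0, 0.004, -1.0]] yaw_y -84.3
```

Emit:
carry_out:
  targets:
    - {"grip": 0,"translation": [2.5,-2.8,4],"turn": 0}
    - {"grip": 0,"translation": [2.5,-2.8,4],"turn": 0}
    - {"grip": 0,"translation": [0,0,5],"turn": 0}
    - {"grip": 0,"translation": [0,0,5],"turn": 0}
    - {"grip": 0,"translation": [0,0,5],"turn": 0}
    - {"grip": 0,"translation": [0,0,5],"turn": 0}
    - {"grip": 0,"translation": [0,0,5],"turn": 0}
    - {"grip": 0,"translation": [0,0,4],"turn": 0}
    - {"grip": 0,"translation": [0,0,0],"turn": 0}

```text
time: 10.5
ee_pos: [0.4434, -0.0933, 0.3084]
ee_rot: [0.999, 0.051, -0.006, -0.001]
force: [-0.1, 0.8, 0.6]
opening: 0.0918
finger_force: 0.0
```

```bash
python3 st.py; python3 - <<'E'
from h import *
d=get_image('side'); im=d['img'][:,:,::-1]; t=get_image('top')['img'][:,:,::-1]
c=lambda im,x,y,w,h,k:cv2.resize(im[y:y+h,x:x+w],None,fx=k,fy=k,interpolation=cv2.INTER_CUBIC)
cv2.imwrite('pics/z2.png',np.hstack([c(im,250,220,130,150,3),c(t,325,220,120,150,3)]))
E
```

```text
q [-0.376  0.326  1.848 -0.004  0.978  1.094] t 10.5 pos [ 0.4434 -0.0933  0.3084] F [-0.13  0.75  0.64] M [-0.09   0.145  0.046] op 0.0918 0.0
[[0.995, 0.103, -0.012], [0.103, -0.995, 0.001], [-0.012, -0.003, -1.0]] yaw_y -84.1
```

View pics/z2.png

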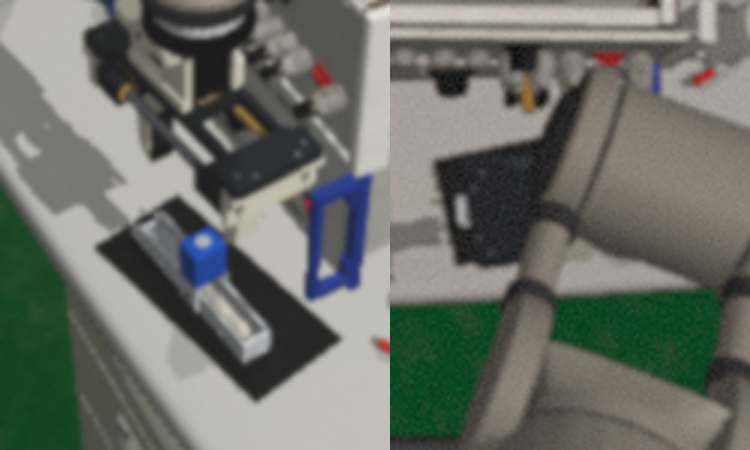

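The gripper hangs above the chute with the fingers fore and aft of the blue grip, at (203,250) in the crop. I'll descend and pinch.

Emit:
carry_out:
  targets:
    - {"grip": 0,"translation": [0.6,-0.5,4],"turn": 0}
    - {"grip": 0,"translation": [0,0,3.5],"turn": 0}
    - {"grip": 0,"translation": [0,0,2],"turn": 0}
    - {"grip": 0,"translation": [0,0,0],"turn": 0}
    - {"grip": 200,"translation": [0,0,0],"turn": 0}
    - {"grip": 200,"translation": [0,0,0],"turn": 0}
    - {"grip": 200,"translation": [0,0,0],"turn": 0}
    - {"grip": 200,"translation": [0,0,0],"turn": 0}
    - {"grip": 200,"translation": [0,0,0],"turn": 0}
    - {"grip": 200,"translation": [0,0,0],"turn": 0}
  grip_force: 15

```text
time: 11.6
ee_pos: [0.4487, -0.0878, 0.2161]
ee_rot: [0.999, 0.05, -0.003, 0.0]
force: [0.9, -0.2, -0.3]
opening: 0.0486
finger_force: 0.0
```

```bash
python3 st.py
```

```text
q [-0.36   0.483  1.935 -0.004  0.729  1.113] t 11.6 pos [ 0.4487 -0.0878  0.2161] F [ 0.92 -0.22 -0.27] M [-0.065  0.153  0.068] op 0.0486 0.0
[[0.995, 0.101, -0.006], [0.101, -0.995, -0.001], [-0.006, 0.0, -1.0]] yaw_y -84.2
```

Emit:
carry_out:
  targets:
    - {"grip": 220,"translation": [0,0,0.5],"turn": 0}
    - {"grip": 220,"translation": [0,0,0],"turn": 0}
    - {"grip": 220,"translation": [0,0,0],"turn": 0}
    - {"grip": 220,"translation": [0,0,0],"turn": 0}
    - {"grip": 220,"translation": [0,0,0],"turn": 0}
    - {"grip": 220,"translation": [0,0,0],"turn": 0}

```text
time: 12.2
ee_pos: [0.4486, -0.0878, 0.2108]
ee_rot: [0.999, 0.05, -0.003, 0.0]
force: [0.3, -0.5, -1.6]
opening: 0.024
finger_force: 15.0
```

```bash
python3 st.py
```

```text
q [-0.36   0.492  1.939 -0.004  0.716  1.113] t 12.2 pos [ 0.4486 -0.0878  0.2108] F [ 0.28 -0.53 -1.58] M [-0.048  0.112 -0.057] op 0.024 15.0
[[0.995, 0.101, -0.006], [0.101, -0.995, -0.001], [-0.006, 0.0, -1.0]] yaw_y -84.2
```

Emit:
carry_out:
  targets:
    - {"grip": 220,"translation": [0,0,-0.6],"turn": 0}
    - {"grip": 220,"translation": [0,0,0],"turn": 0}
    - {"grip": 220,"translation": [-0.6,0,0],"turn": -0.03}
    - {"grip": 220,"translation": [-0.6,0,0],"turn": -0.04}
    - {"grip": 220,"translation": [-0.5,0,0],"turn": -0.03}
    - {"grip": 220,"translation": [0,0,0],"turn": 0}

```text
time: 12.8
ee_pos: [0.4314, -0.0901, 0.2171]
ee_rot: [0.995, 0.1, -0.003, -0.0]
force: [-0.0, 1.1, -2.2]
opening: 0.0237
finger_force: 15.0
```

```bash
python3 st.py
```

```text
q [-0.379  0.46   1.978 -0.005  0.71   0.994] t 12.8 pos [ 0.4314 -0.0901  0.2171] F [-0.03  1.12 -2.24] M [-0.022  0.219  0.025] op 0.0237 15.0
[[0.98, 0.2, -0.006], [0.2, -0.98, -0.001], [-0.006, -0.001, -1.0]] yaw_y -78.5
```

Emit:
carry_out:
  targets:
    - {"grip": 220,"translation": [0,0,0.6],"turn": 0}
    - {"grip": 220,"translation": [0,0,0.1],"turn": 0}
    - {"grip": 220,"translation": [0,0,0],"turn": 0}
    - {"grip": 0,"translation": [0,0,0],"turn": 0}
    - {"grip": 0,"translation": [0,0,0],"turn": 0}
    - {"grip": 0,"translation": [0,0,0],"turn": 0}
    - {"grip": 0,"translation": [0,0,-3],"turn": 0}
    - {"grip": 0,"translation": [0,0,-3],"turn": 0}
    - {"grip": 0,"translation": [0,0,-2],"turn": 0}

```text
time: 13.7
ee_pos: [0.4326, -0.0901, 0.2915]
ee_rot: [0.995, 0.1, -0.002, 0.0]
force: [0.4, 0.7, -1.2]
opening: 0.0672
finger_force: 0.0
```

Emit:
carry_out:
  targets:
    - {"grip": 0,"translation": [0,0,0],"turn": -0.15}
    - {"grip": 0,"translation": [0,0,0],"turn": -0.15}
    - {"grip": 0,"translation": [0,0,0],"turn": -0.15}
    - {"grip": 0,"translation": [0,0,0],"turn": -0.15}
    - {"grip": 0,"translation": [0,0,0],"turn": -0.15}
    - {"grip": 0,"translation": [0,0,0],"turn": -0.15}
    - {"grip": 0,"translation": [0,0,0],"turn": -0.15}
    - {"grip": 0,"translation": [0,0,0],"turn": -0.15}
    - {"grip": 0,"translation": [0,0,0],"turn": -0.15}
    - {"grip": 0,"translation": [0,0,0],"turn": -0.15}
    - {"grip": 0,"translation": [0,0,0],"turn": -0.07}
    - {"grip": 0,"translation": [0,0,0],"turn": 0}

```text
time: 14.9
ee_pos: [0.4323, -0.09, 0.2898]
ee_rot: [0.633, 0.774, -0.002, -0.002]
force: [-1.4, -0.3, 0.6]
opening: 0.0918
finger_force: 0.0
```

```bash
python3 st.py; python3 - <<'E'
from h import *
d=get_image('side'); im=d['img'][:,:,::-1]
c=lambda im,x,y,w,h,k:cv2.resize(im[y:y+h,x:x+w],None,fx=k,fy=k,interpolation=cv2.INTER_CUBIC)
cv2.imwrite('pics/z3.png',c(im,240,220,150,140,4))
E
```

```text
q [-0.378  0.334  1.903 -0.004  0.91  -0.576] t 14.9 pos [ 0.4323 -0.09    0.2898] F [-1.37 -0.29  0.59] M [-0.053  0.014  0.018] op 0.0918 0.0
[[-0.199, 0.98, -0.006], [0.98, 0.199, -0.001], [0.001, -0.006, -1.0]] yaw_y 11.5
```

View pics/z3.png

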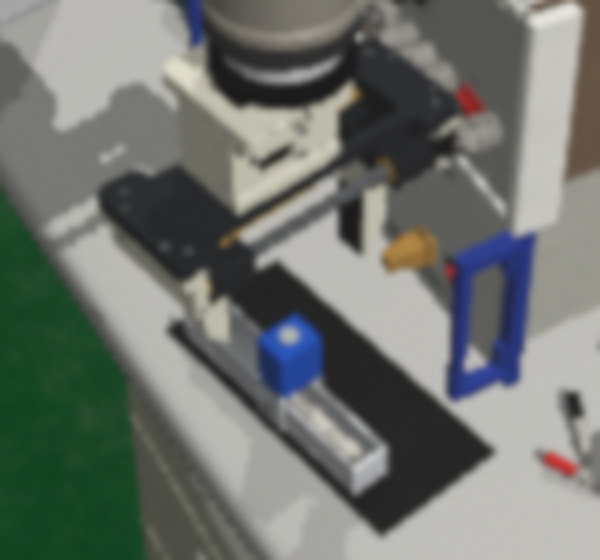

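Emit:
carry_out:
  targets:
    - {"grip": 0,"translation": [0,0,3],"turn": 0}
    - {"grip": 60,"translation": [0,0,3],"turn": 0}
    - {"grip": 100,"translation": [0,0,1.9],"turn": 0}
    - {"grip": 220,"translation": [0,0,0],"turn": 0}
    - {"grip": 220,"translation": [0,0,0],"turn": 0}
    - {"grip": 220,"translation": [0,0,0],"turn": 0}
    - {"grip": 220,"translation": [0,0,0],"turn": 0}
    - {"grip": 220,"translation": [0,0,0],"turn": 0}
    - {"grip": 220,"translation": [0,0,0],"turn": 0}
    - {"grip": 220,"translation": [0,0,0],"turn": 0}
  grip_force: 30

```text
time: 15.95
ee_pos: [0.4321, -0.0901, 0.2115]
ee_rot: [0.633, 0.774, -0.002, -0.001]
force: [-0.7, 0.7, 5.2]
opening: 0.0307
finger_force: 30.0
```

```bash
python3 st.py
```

```text
q [-0.379  0.471  1.981 -0.004  0.694 -0.575] t 15.95 pos [ 0.4321 -0.0901  0.2115] F [-0.66  0.73  5.17] M [-0.005 -0.06  -0.038] op 0.0307 30.0
[[-0.199, 0.98, -0.005], [0.98, 0.199, -0.001], [-0.0, -0.005, -1.0]] yaw_y 11.5
```

Emit:
carry_out:
  targets:
    - {"grip": 220,"translation": [0,0,-0.5],"turn": 0}
    - {"grip": 220,"translation": [0,0,-1],"turn": 0}
    - {"grip": 220,"translation": [0,0,-1.5],"turn": 0}
    - {"grip": 220,"translation": [0,0,-1],"turn": 0}
    - {"grip": 220,"translation": [0,0,0],"turn": 0}

```text
time: 16.45
ee_pos: [0.4325, -0.0902, 0.2524]
ee_rot: [0.633, 0.774, -0.002, -0.001]
force: [0.2, 0.4, -1.2]
opening: 0.031
finger_force: 30.0
```

```bash
python3 st.py; python3 - <<'E'
from h import *
d=get_image('side'); im=d['img'][:,:,::-1]
c=lambda im,x,y,w,h,k:cv2.resize(im[y:y+h,x:x+w],None,fx=k,fy=k,interpolation=cv2.INTER_CUBIC)
cv2.imwrite('pics/z4.png',c(im,240,220,150,140,4))
E
```

```text
q [-0.378  0.396  1.944 -0.004  0.804 -0.576] t 16.45 pos [ 0.4325 -0.0902  0.2524] F [ 0.18  0.39 -1.17] M [-0.083  0.042 -0.033] op 0.031 30.0
[[-0.199, 0.98, -0.003], [0.98, 0.199, -0.002], [-0.001, -0.004, -1.0]] yaw_y 11.5
```

View pics/z4.png

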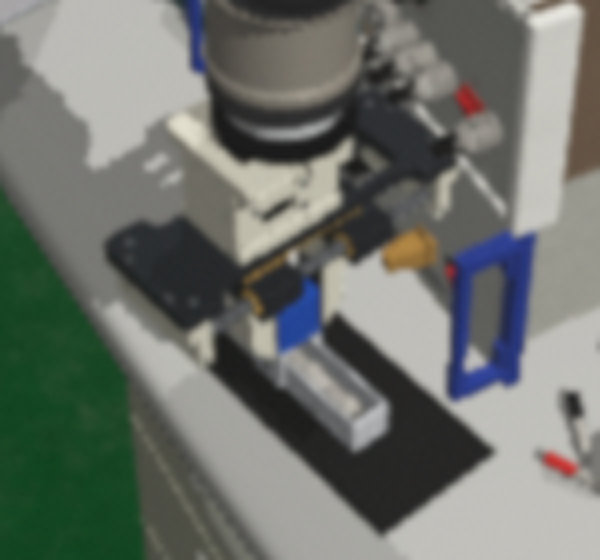

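The chute is lifted level. I'll raise it while turning it toward the hopper's heading.

Emit:
carry_out:
  targets:
    - {"grip": 220,"translation": [0,0,-2],"turn": -0.07}
    - {"grip": 220,"translation": [0,0,-2],"turn": -0.14}
    - {"grip": 220,"translation": [0,0,-2],"turn": -0.15}
    - {"grip": 220,"translation": [0,0,-2],"turn": -0.15}
    - {"grip": 220,"translation": [0,0,-2],"turn": -0.15}
    - {"grip": 220,"translation": [0,0,-2],"turn": -0.15}
    - {"grip": 220,"translation": [0,0,-2],"turn": -0.15}
    - {"grip": 220,"translation": [0,0,-2],"turn": -0.15}
    - {"grip": 220,"translation": [0,0,-1],"turn": -0.15}
    - {"grip": 220,"translation": [0,0,0],"turn": -0.14}
    - {"grip": 220,"translation": [0,0,0],"turn": -0.12}
    - {"grip": 220,"translation": [0,0,0],"turn": -0.07}
  grip_force: 40

```text
time: 17.7
ee_pos: [0.433, -0.0899, 0.4203]
ee_rot: [-0.112, 0.994, 0.0, -0.004]
force: [0.4, -0.6, -1.7]
opening: 0.0308
finger_force: 40.0
```

```bash
python3 st.py
```

```text
q [-0.377  0.178  1.705 -0.003  1.266 -2.171] t 17.7 pos [ 0.433  -0.0899  0.4203] F [ 0.4  -0.59 -1.68] M [0.047 0.021 0.015] op 0.0308 40.0
[[-0.975, -0.222, -0.008], [-0.222, 0.975, -0.0], [0.007, 0.001, -1.0]] yaw_y 102.8
```

Emit:
carry_out:
  targets:
    - {"grip": 220,"translation": [-0.4,1.8,0],"turn": 0}
    - {"grip": 220,"translation": [-0.8,3.6,0],"turn": 0}
    - {"grip": 220,"translation": [-0.8,3.6,0],"turn": 0}
    - {"grip": 220,"translation": [-0.8,3.6,0],"turn": 0}
    - {"grip": 220,"translation": [-0.8,3.6,0],"turn": 0}
    - {"grip": 220,"translation": [-0.8,3.6,0],"turn": 0}
    - {"grip": 220,"translation": [-0.8,3.6,0],"turn": 0}
    - {"grip": 220,"translation": [-0.8,3.6,0],"turn": 0}
    - {"grip": 220,"translation": [-0.8,2.6,0],"turn": 0}
    - {"grip": 220,"translation": [-0.4,1.2,0],"turn": 0}
    - {"grip": 220,"translation": [0,0,0],"turn": 0}

```text
time: 18.8
ee_pos: [0.4363, 0.2273, 0.4199]
ee_rot: [-0.111, 0.994, -0.0, -0.004]
force: [-0.0, -0.2, -2.4]
opening: 0.0307
finger_force: 40.0
```

```bash
python3 st.py
```

```text
q [ 3.240e-01  2.710e-01  1.583e+00  1.000e-03  1.295e+00 -1.469e+00] t 18.8 pos [0.4363 0.2273 0.4199] F [-0.03 -0.18 -2.43] M [ 0.02   0.041 -0.034] op 0.0307 40.0
[[-0.976, -0.22, -0.007], [-0.22, 0.976, -0.001], [0.008, 0.0, -1.0]] yaw_y 102.7
```

Emit:
carry_out:
  targets:
    - {"grip": 220,"translation": [-1,1.3,0],"turn": 0}
    - {"grip": 220,"translation": [-2,2.6,0],"turn": 0}
    - {"grip": 220,"translation": [-2.2,2.8,0],"turn": 0}
    - {"grip": 220,"translation": [-2.2,2.8,0],"turn": 0}
    - {"grip": 220,"translation": [-2,2.5,0],"turn": 0}
    - {"grip": 220,"translation": [-1,1.3,0],"turn": 0}
    - {"grip": 220,"translation": [0,0,0],"turn": 0}

```text
time: 19.5
ee_pos: [0.51, 0.3789, 0.4188]
ee_rot: [-0.11, 0.994, -0.0, -0.004]
force: [-0.0, -0.0, -1.8]
opening: 0.0305
finger_force: 40.0
```

```bash
python3 st.py; python3 - <<'E'
from h import *
d=get_image('side'); im=d['img'][:,:,::-1]; t=get_image('top')['img'][:,:,::-1]
c=lambda im,x,y,w,h,k:cv2.resize(im[y:y+h,x:x+w],None,fx=k,fy=k,interpolation=cv2.INTER_CUBIC)
cv2.imwrite('pics/z5.png',np.hstack([c(im,200,100,100,140,4),c(t,140,220,100,140,4)]))
E
```

```text
q [ 0.518  0.544  1.162  0.002  1.443 -1.273] t 19.5 pos [0.51   0.3789 0.4188] F [-0.   -0.02 -1.75] M [-0.021 -0.006 -0.011] op 0.0305 40.0
[[-0.976, -0.218, -0.007], [-0.218, 0.976, -0.002], [0.008, -0.0, -1.0]] yaw_y 102.6
```

View pics/z5.png

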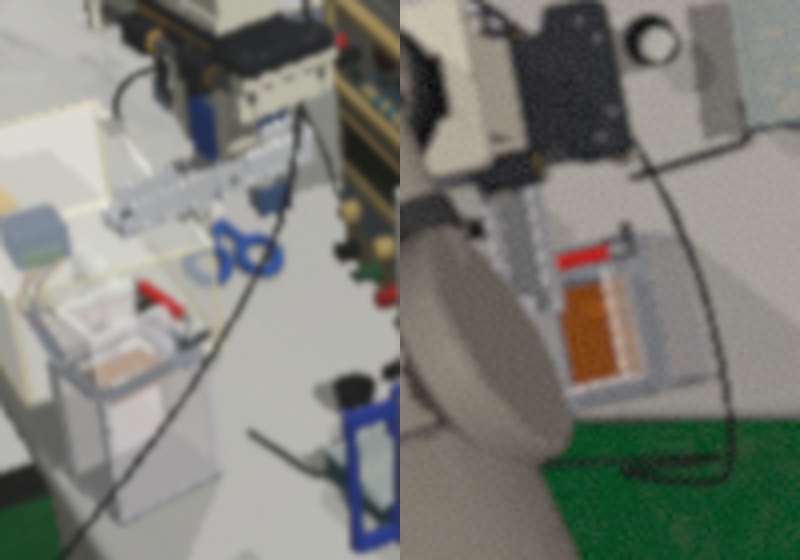

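```bash
python3 - <<'E'
from h import *
t=get_image('top'); s=get_image('side')
g=np.array([.51,.3789]); u=np.array([.976,.218]); v=np.array([-.218,.976]); z=.4188-.207
for n,(a,b,h) in dict(noseR=(-88,-12.5,23),noseL=(-88,12.5,23),rearR=(72,-12.5,23),noselow=(-88,-12.5,0)).items():
    p=np.r_[g+(a*u+b*v)/1000,z+h/1000]; print(n,proj(t,p).round(1),((proj(t,p)-[140,220])*4+[400,0]).round(0),((proj(s,p)-[200,100])*4).round(0))
im=t['img'].astype(int); js=s['img'].astype(int)
# roller / mouth outlines predicted
for L in (0,.004):
  m=np.array([.4131,.3568])+L*v
  for a,b in((28,20),(28,-20),(-28,-20),(-28,20)):
    p=np.r_[m+(a*u+b*v)/1000,.111]; print(L,((proj(t,p)-[140,220])*4+[400,0]).round(0),((proj(s,p)-[200,100])*4).round(0))
  for a,b in((40,24),(40,-24)):
    p=np.r_[m+(a*u+b*v)/1000,.145]; print('rol',((proj(t,p)-[140,220])*4+[400,0]).round(0),((proj(s,p)-[200,100])*4).round(0))
E
```

```text
noseR [177.2 295.8] [549. 303.] [120. 206.]
noseL [165.  298.7] [500. 315.] [ 99. 191.]
rearR [162.1 218.7] [488.  -5.] [312. 125.]
noselow [180.7 295.9] [563. 304.] [124. 236.]
0 [556. 288.] [137. 330.]
0 [625. 272.] [169. 355.]
0 [645. 370.] [102. 387.]
0 [575. 386.] [ 70. 361.]
rol [525. 268.] [142. 282.]
rol [611. 248.] [181. 311.]
0.004 [549. 290.] [133. 328.]
0.004 [618. 274.] [165. 353.]
0.004 [638. 372.] [ 98. 384.]
0.004 [568. 388.] [ 67. 359.]
rol [518. 269.] [138. 279.]
rol [604. 249.] [177. 308.]
```

The nose matches its prediction to within about 1 px in the top view (549,303). The roller ends fit a centre height of about 0.144 m and a lateral offset of about 2 mm. I'll lower to just above the roller.

Emit:
carry_out:
  targets:
    - {"grip": 220,"translation": [0,0.15,1],"turn": 0}
    - {"grip": 220,"translation": [0,0,1.5],"turn": 0}
    - {"grip": 220,"translation": [0,0,1.5],"turn": 0}
    - {"grip": 220,"translation": [0,0,1],"turn": 0}
    - {"grip": 220,"translation": [0,0,0.3],"turn": 0}
    - {"grip": 220,"translation": [0,0,0],"turn": 0}
    - {"grip": 220,"translation": [0,0,0],"turn": 0}
  grip_force: 60

```text
time: 20.4
ee_pos: [0.5084, 0.3802, 0.3679]
ee_rot: [-0.109, 0.994, 0.0, -0.003]
force: [-0.6, -0.0, -2.4]
opening: 0.0302
finger_force: 60.0
```

```bash
python3 st.py
```

```text
q [ 0.521  0.574  1.25   0.002  1.322 -1.27 ] t 20.4 pos [0.5084 0.3802 0.3679] F [-0.65 -0.01 -2.44] M [0.049 0.05  0.017] op 0.0302 60.0
[[-0.976, -0.218, -0.005], [-0.218, 0.976, -0.0], [0.005, 0.001, -1.0]] yaw_y 102.6
```

Emit:
carry_out:
  targets:
    - {"grip": 220,"translation": [0,0,0.3],"turn": 0}
    - {"grip": 220,"translation": [0,0,0.3],"turn": 0}
    - {"grip": 220,"translation": [0,0,0.2],"turn": 0}
    - {"grip": 220,"translation": [0,0,0],"turn": 0}

```text
time: 20.8
ee_pos: [0.5082, 0.3802, 0.3587]
ee_rot: [-0.109, 0.994, -0.0, -0.003]
force: [-0.4, 0.6, -1.8]
opening: 0.0307
finger_force: 60.0
```

Emit:
carry_out:
  targets:
    - {"grip": 220,"translation": [0,0,0.2],"turn": 0}
    - {"grip": 220,"translation": [0,0,0],"turn": 0}

```text
time: 21.0
ee_pos: [0.5082, 0.3802, 0.3569]
ee_rot: [-0.109, 0.994, -0.0, -0.003]
force: [-0.1, 0.0, -2.1]
opening: 0.0307
finger_force: 60.0
```

Emit:
carry_out:
  targets:
    - {"grip": 220,"translation": [0,0,0.2],"turn": 0}
    - {"grip": 220,"translation": [0,0,0],"turn": 0}

```text
time: 21.2
ee_pos: [0.5083, 0.3802, 0.3551]
ee_rot: [-0.109, 0.994, 0.0, -0.003]
force: [-0.6, 0.7, -0.2]
opening: 0.0307
finger_force: 60.0
```

Emit:
carry_out:
  targets:
    - {"grip": 220,"translation": [0,0,0.1],"turn": 0}
    - {"grip": 220,"translation": [0,0,0],"turn": 0}

```text
time: 21.4
ee_pos: [0.5082, 0.3802, 0.3543]
ee_rot: [-0.109, 0.994, 0.0, -0.003]
force: [-0.1, 0.3, 0.2]
opening: 0.0305
finger_force: 60.0
```

Emit:
carry_out:
  targets:
    - {"grip": 220,"translation": [0,0,0.15],"turn": 0}
    - {"grip": 220,"translation": [0,0,0.15],"turn": 0}
    - {"grip": 220,"translation": [0,0,0],"turn": 0}

```text
time: 21.7
ee_pos: [0.5083, 0.3802, 0.3512]
ee_rot: [-0.109, 0.994, 0.0, -0.003]
force: [0.4, 0.0, 2.1]
opening: 0.0305
finger_force: 60.0
```

Emit:
carry_out:
  targets:
    - {"grip": 220,"translation": [0,0,0.1],"turn": 0}
    - {"grip": 220,"translation": [0,0,0],"turn": 0}

```text
time: 21.9
ee_pos: [0.5083, 0.3802, 0.3502]
ee_rot: [-0.109, 0.994, 0.0, -0.003]
force: [0.8, -0.4, 1.8]
opening: 0.0309
finger_force: 60.0
```

Emit:
carry_out:
  targets:
    - {"grip": 220,"translation": [0,0,0.1],"turn": 0}
    - {"grip": 220,"translation": [0,0,0],"turn": 0}

```text
time: 22.1
ee_pos: [0.5082, 0.3802, 0.3492]
ee_rot: [-0.109, 0.994, 0.0, -0.003]
force: [1.4, 0.7, 1.9]
opening: 0.031
finger_force: 60.0
```

```bash
python3 st.py; python3 - <<'E'
from h import *
d=get_image('side'); im=d['img'][:,:,::-1]
c=lambda im,x,y,w,h,k:cv2.resize(im[y:y+h,x:x+w],None,fx=k,fy=k,interpolation=cv2.INTER_CUBIC)
cv2.imwrite('pics/z6.png',c(im,195,110,110,95,6))
E
```

```text
q [ 0.521  0.589  1.277  0.002  1.282 -1.27 ] t 22.1 pos [0.5082 0.3802 0.3492] F [1.39 0.67 1.9 ] M [0.035 0.057 0.018] op 0.031 60.0
[[-0.976, -0.218, -0.006], [-0.218, 0.976, -0.001], [0.006, 0.001, -1.0]] yaw_y 102.6
```

View pics/z6.png

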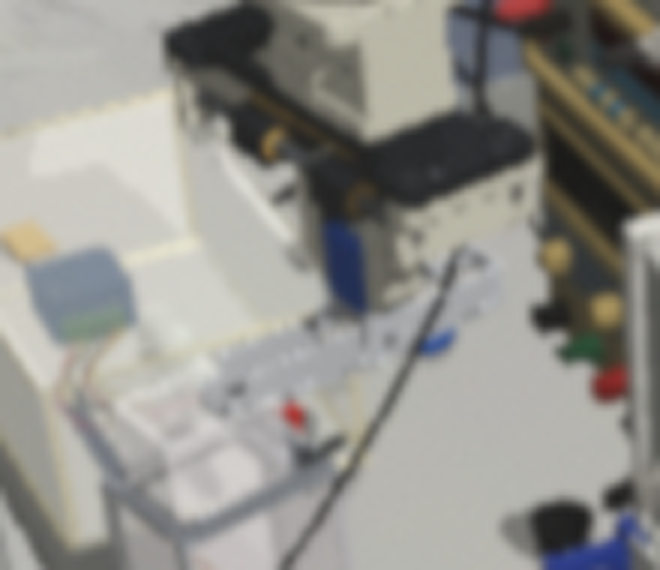

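```bash
python3 - <<'E'
from h import *
s=get_image('side')
g=np.array([.5082,.3802]); u=np.array([.976,.218]); v=np.array([-.218,.976])
for th in (0,np.radians(-4),np.radians(4)):
  o=[]
  for a,b,h in((-88,-12.5,0),(-88,-12.5,23),(72,-12.5,0),(72,-12.5,23)):
    hh=h-48; A=a*np.cos(th)-hh*np.sin(th);H=a*np.sin(th)+hh*np.cos(th)   # th>0: rear up
    o.append(((proj(s,np.r_[g+(A*u+b*v)/1000,.3492-.159+H/1000])-[195,110])*6).round(0))
  print(round(np.degrees(th)),*o)
E
```

```text
0 [231. 423.] [225. 382.] [505. 297.] [502. 256.]
-4 [224. 415.] [220. 371.] [500. 309.] [500. 267.]
4 [239. 431.] [230. 391.] [510. 286.] [504. 246.]
```

The orange trapdoor under the mouth is gone from the view (now white at (215,470)), so it is open. The chute nose is on the roller at (295,412). Next I'll advance with the roller down, checking the force.

Emit:
carry_out:
  targets:
    - {"grip": 220,"translation": [0.4,0,0],"turn": 0}
    - {"grip": 220,"translation": [0.4,0,0],"turn": 0}
    - {"grip": 220,"translation": [0,0,0],"turn": 0}

```text
time: 22.5
ee_pos: [0.4998, 0.3784, 0.3493]
ee_rot: [-0.11, 0.994, -0.0, -0.003]
force: [-0.2, -1.0, 4.0]
opening: 0.0308
finger_force: 60.0
```

Emit:
carry_out:
  targets:
    - {"grip": 220,"translation": [0.4,0,0],"turn": 0}
    - {"grip": 220,"translation": [0.4,0,0],"turn": 0}
    - {"grip": 220,"translation": [0,0,0],"turn": 0}

```text
time: 22.8
ee_pos: [0.4919, 0.3767, 0.3493]
ee_rot: [-0.11, 0.994, -0.0, -0.003]
force: [-0.6, 0.3, 3.4]
opening: 0.0309
finger_force: 60.0
```

```bash
cat > fm.py <<'E'
from h import *
import time
F=[];M=[]
for _ in range(1): s=read_state(); F.append(s['force']);M.append(s['ft_torque'])
F=np.mean(F,0);M=np.mean(M,0); u=np.array([.976,.218,0]); v=np.array([-.218,.976,0]); g=np.array(s['ee_pos']); d=(g[:2]-[.4127,.3588])
print('t',s['time'],'grip a,b',(d@u[:2]).round(4),(d@v[:2]).round(4),'z',g[2].round(4),'Fu',(F@u).round(1),'Fv',(F@v).round(1),'Fz',F[2].round(1),'M_v',(M@v).round(3))
E
python3 fm.py
```

```text
t 22.8 grip a,b 0.0812 0.0002 z 0.3493 Fu -0.5 Fv 0.4 Fz 3.4 M_v 0.242
```

Emit:
carry_out:
  targets:
    - {"grip": 220,"translation": [0.4,0,-0.05],"turn": 0}
    - {"grip": 220,"translation": [0.4,0,-0.03],"turn": 0}
    - {"grip": 220,"translation": [0,0,0],"turn": 0}

```text
time: 23.1
ee_pos: [0.4841, 0.3749, 0.3501]
ee_rot: [-0.11, 0.994, -0.0, -0.004]
force: [-0.6, 0.1, 2.0]
opening: 0.0303
finger_force: 60.0
```

Emit:
carry_out:
  targets:
    - {"grip": 220,"translation": [0.4,0,-0.03],"turn": 0}
    - {"grip": 220,"translation": [0.3,0,0],"turn": 0}
    - {"grip": 220,"translation": [0,0,0],"turn": 0}

```text
time: 23.4
ee_pos: [0.4775, 0.3734, 0.3504]
ee_rot: [-0.11, 0.994, -0.0, -0.003]
force: [-0.6, 0.8, 2.3]
opening: 0.0307
finger_force: 60.0
```

```bash
python3 fm.py
```

```text
t 23.4 grip a,b 0.0664 0.0001 z 0.3504 Fu -0.4 Fv 0.9 Fz 2.3 M_v 0.119
```

Emit:
carry_out:
  targets:
    - {"grip": 220,"translation": [0,0,0],"turn": 0}
    - {"grip": 220,"translation": [0.2,0,0],"turn": 0}
    - {"grip": 220,"translation": [0.2,0,0],"turn": 0}
    - {"grip": 220,"translation": [0,0,0],"turn": 0}
  grip_force: 10

```text
time: 23.8
ee_pos: [0.4739, 0.3726, 0.3505]
ee_rot: [-0.109, 0.994, 0.0, -0.003]
force: [1.2, 0.5, 1.6]
opening: 0.0311
finger_force: 10.0
```

```bash
python3 fm.py
```

```text
t 23.8 grip a,b 0.0627 0.0001 z 0.3505 Fu 1.3 Fv 0.2 Fz 1.6 M_v -0.095
```

Emit:
carry_out:
  targets:
    - {"grip": 220,"translation": [0.15,0,0],"turn": 0}
    - {"grip": 220,"translation": [0,0,0],"turn": 0}

```text
time: 24.0
ee_pos: [0.4725, 0.3723, 0.3505]
ee_rot: [-0.109, 0.994, -0.0, -0.003]
force: [1.5, -0.2, 2.1]
opening: 0.0309
finger_force: 10.0
```

```bash
python3 fm.py
```

```text
t 24.0 grip a,b 0.0613 0.0001 z 0.3505 Fu 1.4 Fv -0.5 Fz 2.1 M_v -0.145
```

Emit:
carry_out:
  targets:
    - {"grip": 220,"translation": [0.15,0,0],"turn": 0}
    - {"grip": 220,"translation": [0,0,0],"turn": 0}

```text
time: 24.2
ee_pos: [0.4716, 0.372, 0.351]
ee_rot: [-0.109, 0.994, 0.0, -0.002]
force: [5.3, 1.1, 2.2]
opening: 0.031
finger_force: 10.0
```

```bash
python3 fm.py
```

```text
t 24.2 grip a,b 0.0604 0.0001 z 0.351 Fu 5.4 Fv -0.1 Fz 2.2 M_v -0.98
```

Emit:
carry_out:
  targets:
    - {"grip": 220,"translation": [0,0,0],"turn": 0}
    - {"grip": 220,"translation": [0,0,0],"turn": 0}
  grip_force: 6

```text
time: 24.4
ee_pos: [0.4717, 0.372, 0.351]
ee_rot: [-0.109, 0.994, 0.0, -0.002]
force: [5.0, 1.5, 3.0]
opening: 0.0309
finger_force: 6.0
```

```bash
python3 fm.py
```

```text
t 24.4 grip a,b 0.0604 0.0001 z 0.351 Fu 5.2 Fv 0.4 Fz 3.0 M_v -0.901
```

Emit:
carry_out:
  targets:
    - {"grip": 220,"translation": [0.1,0,-0.02],"turn": 0}
    - {"grip": 220,"translation": [0,0,0],"turn": 0}

```text
time: 24.6
ee_pos: [0.4709, 0.3718, 0.3515]
ee_rot: [-0.109, 0.994, 0.001, -0.001]
force: [6.3, 2.0, 2.6]
opening: 0.0308
finger_force: 6.0
```

```bash
python3 fm.py
```

```text
t 24.6 grip a,b 0.0597 0.0 z 0.3515 Fu 6.6 Fv 0.6 Fz 2.6 M_v -1.045
```

Emit:
carry_out:
  targets:
    - {"grip": 220,"translation": [0,0,0],"turn": 0}
    - {"grip": 220,"translation": [0.05,0,0],"turn": 0}
    - {"grip": 220,"translation": [0,0,0],"turn": 0}
  grip_force: 3

```text
time: 24.9
ee_pos: [0.4696, 0.3717, 0.3507]
ee_rot: [-0.109, 0.994, 0.0, -0.003]
force: [4.6, 1.9, 2.7]
opening: 0.0306
finger_force: 3.0
```

```bash
python3 fm.py; python3 - <<'E'
from h import *
d=get_image('side'); im=d['img'][:,:,::-1]
cv2.imwrite('pics/z7.png',cv2.resize(im[110:205,195:305],None,fx=7,fy=6.3,interpolation=cv2.INTER_CUBIC)[:598])
np.save('side7.npy',im)
E
```

```text
t 24.9 grip a,b 0.0584 0.0001 z 0.3507 Fu 4.9 Fv 0.8 Fz 2.7 M_v -0.638
```

View pics/z7.png

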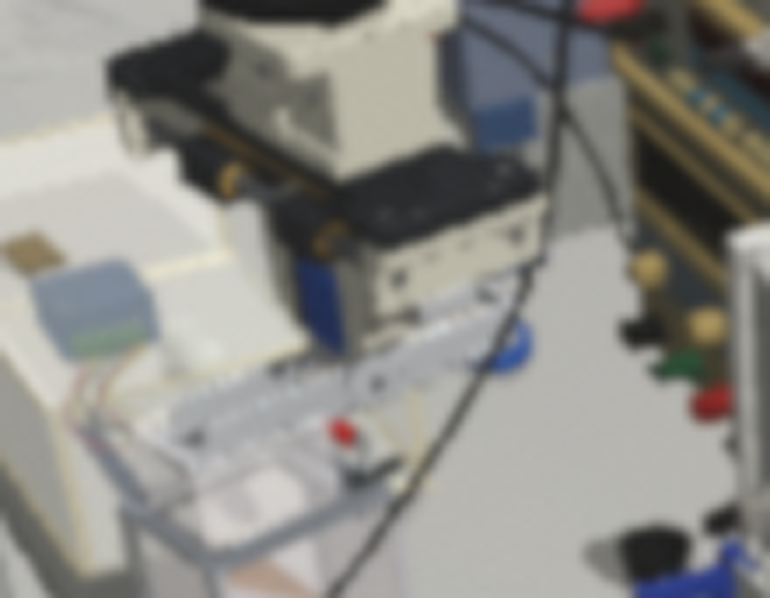

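Emit:
carry_out:
  targets:
    - {"grip": 220,"translation": [0.1,0,-0.03],"turn": 0}
    - {"grip": 220,"translation": [0.1,0,-0.03],"turn": 0}
    - {"grip": 220,"translation": [0,0,0],"turn": 0}

```text
time: 25.25
ee_pos: [0.4675, 0.3712, 0.3513]
ee_rot: [-0.11, 0.994, -0.0, -0.003]
force: [3.7, 1.8, 2.5]
opening: 0.0309
finger_force: 3.0
```

```bash
python3 fm.py
```

```text
t 25.25 grip a,b 0.0562 0.0002 z 0.3513 Fu 4.0 Fv 1.0 Fz 2.5 M_v -0.524
```

Emit:
carry_out:
  targets:
    - {"grip": 220,"translation": [0.1,0,-0.04],"turn": 0}
    - {"grip": 220,"translation": [0.1,0,-0.04],"turn": 0}
    - {"grip": 220,"translation": [0,0,0],"turn": 0}

```text
time: 25.55
ee_pos: [0.4656, 0.3708, 0.3521]
ee_rot: [-0.109, 0.994, -0.0, -0.003]
force: [2.9, 1.0, 1.3]
opening: 0.0315
finger_force: 3.0
```

```bash
python3 fm.py
```

```text
t 25.55 grip a,b 0.0542 0.0001 z 0.3521 Fu 3.1 Fv 0.3 Fz 1.3 M_v -0.548
```

Emit:
carry_out:
  targets:
    - {"grip": 220,"translation": [0.1,0,0.02],"turn": 0}
    - {"grip": 220,"translation": [0.1,0,0],"turn": 0}
    - {"grip": 220,"translation": [0,0,0],"turn": 0}

```text
time: 25.85
ee_pos: [0.4636, 0.3703, 0.3519]
ee_rot: [-0.11, 0.994, -0.0, -0.003]
force: [2.3, 1.6, 1.0]
opening: 0.0314
finger_force: 3.0
```

```bash
python3 fm.py
```

```text
t 25.85 grip a,b 0.0522 0.0001 z 0.3519 Fu 2.6 Fv 1.1 Fz 1.0 M_v -0.554
```

Emit:
carry_out:
  targets:
    - {"grip": 220,"translation": [0.1,0,-0.02],"turn": 0}
    - {"grip": 220,"translation": [0.1,0,-0.02],"turn": 0}
    - {"grip": 220,"translation": [0,0,0],"turn": 0}

```text
time: 26.15
ee_pos: [0.4617, 0.3699, 0.3523]
ee_rot: [-0.109, 0.994, -0.0, -0.003]
force: [2.8, 1.7, 0.9]
opening: 0.031
finger_force: 3.0
```

```bash
python3 fm.py; python3 - <<'E'
from h import *
d=get_image('side'); im=d['img'][:,:,::-1].copy(); a=np.load('side7.npy')
df=np.abs(im.astype(int)-a).sum(2); ys,xs=np.nonzero(df>60); print(len(ys),xs.min(),xs.max(),ys.min(),ys.max())
np.save('side8.npy',im)
# dark blue block centroid/orientation in both
for n,k in(('7',a),('8',im)):
    k=k.astype(int); c=k[110:205,195:305]; m=(c[...,0]>c[...,2]+45)&(c[...,0]<170); m[:, :]=m; v,u=np.nonzero(m[30:55,35:60]); print(n,len(u),u.mean()+230,v.mean()+140)
    m2=(c[...,2]>c[...,1]+70)&(c[...,2]>c[...,0]+70); v,u=np.nonzero(m2[60:75,40:60]); print(' red',len(u),u.mean()+235,v.mean()+170)
E
```

```text
t 26.15 grip a,b 0.0502 0.0001 z 0.3523 Fu 3.2 Fv 1.1 Fz 0.9 M_v -0.569
4418 0 273 0 402
7 22 240.3181818181818 157.0
 red 6 243.5 178.0
8 0 nan nan
 red 5 243.4 177.2<stdin>:7: RuntimeWarning: Mean of empty slice.
  ret = ret.dtype.type(ret / rcount)
```

Emit:
carry_out:
  targets:
    - {"grip": 220,"translation": [0,0,0.15],"turn": 0}
    - {"grip": 220,"translation": [0,0,0],"turn": 0}

```text
time: 26.4
ee_pos: [0.4618, 0.3699, 0.3506]
ee_rot: [-0.109, 0.994, -0.0, -0.003]
force: [3.1, 1.4, 1.4]
opening: 0.0311
finger_force: 3.0
```

```bash
python3 fm.py; cat > red.py <<'E'
from h import *
im=get_image('side')['img'].astype(int); c=im[165:185,230:260]; w=np.clip(c[...,0]-np.maximum(c[...,1],c[...,2])-25,0,None); v,u=np.mgrid[165:185,230:260]; print('red',w.sum(),((u*w).sum()/w.sum()).round(2),((v*w).sum()/w.sum()).round(2))
np.save('side8.npy',im[...,::-1].astype(np.uint8))
a=np.load('side7.npy').astype(int)[165:185,230:260,::-1]; w=np.clip(a[...,0]-np.maximum(a[...,1],a[...,2])-25,0,None);print('ref',w.sum(),((u*w).sum()/w.sum()).round(2),((v*w).sum()/w.sum()).round(2))
d=get_image('side')
for z in(.138,.144):
    print(z,proj(d,[.4515+.2*.02,.3697-.976*.02,z]).round(2))
E
python3 red.py
```

```text
t 26.4 grip a,b 0.0503 0.0001 z 0.3506 Fu 3.4 Fv 0.7 Fz 1.4 M_v -0.544
red 665 243.45 177.48
ref 608 243.46 178.0
0.138 [243.74 178.52]
0.144 [243.5  176.73]
```

Emit:
carry_out:
  targets:
    - {"grip": 220,"translation": [0,0,0.15],"turn": 0}
    - {"grip": 220,"translation": [0.1,0,0],"turn": 0}
    - {"grip": 220,"translation": [0.1,0,0],"turn": 0}
    - {"grip": 220,"translation": [0,0,0],"turn": 0}

```text
time: 26.9
ee_pos: [0.4598, 0.3694, 0.3494]
ee_rot: [-0.109, 0.994, -0.0, -0.003]
force: [1.8, 1.3, 2.1]
opening: 0.0314
finger_force: 3.0
```

```bash
python3 fm.py; python3 red.py
```

```text
t 26.9 grip a,b 0.0483 0.0001 z 0.3494 Fu 2.1 Fv 0.9 Fz 2.1 M_v -0.48
red 621 243.48 177.68
ref 608 243.46 178.0
0.138 [243.74 178.52]
0.144 [243.5  176.73]
```

```bash
cat > lsd.py <<'E'
from h import *
import sys
d=get_image('side'); np.save('side8.npy',d['img'][:,:,::-1])
s=read_state(); g=np.array(s['ee_pos']); u=np.array([.976,.218]); v=np.array([-.218,.976])
for f in(['side7.npy'] if len(sys.argv)>1 else [])+['side8.npy']:
    k=cv2.resize(cv2.cvtColor(np.load(f)[120:200,205:290],cv2.COLOR_BGR2GRAY),None,fx=4,fy=4,interpolation=cv2.INTER_CUBIC)
    L=cv2.createLineSegmentDetector().detect(k)[0][:,0]/4+[205,120,205,120]
    L=[l if l[0]<l[2] else l[[2,3,0,1]] for l in L]; print(f)
    for l in sorted(L,key=lambda l:-np.hypot(l[2]-l[0],l[3]-l[1])):
        n=np.hypot(l[2]-l[0],l[3]-l[1]); a=np.degrees(np.arctan2(l[1]-l[3],l[2]-l[0]))
        if n>9 and 10<a<60: print(l.round(1),n.round(1),a.round(1))
for D in(0,10,15,20,25,30):
  th=np.radians(D); o=[]
  for a,b,h in((-88,-12.5,0),(72,-12.5,0),(-88,-12.5,23),(72,-12.5,23)):
    hh=h-48; A=a*np.cos(th)-hh*np.sin(th);H=a*np.sin(th)+hh*np.cos(th); o.append(proj(d,np.r_[g[:2]+(A*u+b*v)/1000,g[2]-.159+H/1000]).round(1).tolist())
  e=np.subtract(o[1],o[0]); print(D,o,'ang',np.degrees(np.arctan2(-e[1],e[0])).round(1))
E
python3 lsd.py 1
```

```text
side7.npy
[248.4 150.8 272.8 140.6] 26.4 22.9
[247.1 199.9 259.9 179. ] 24.5 58.3
[248.2 136.6 260.  131.6] 12.8 22.6
[244.5 199.7 250.  191.3] 10.1 56.6
[231.7 194.9 240.3 190.5] 9.7 27.3
[280.9 195.1 289.8 192.9] 9.2 14.0
side8.npy
[247.1 199.9 259.9 179. ] 24.5 58.3
[247.6 151.9 267.9 143.2] 22.1 23.1
[240.4 140.4 256.6 133.7] 17.5 22.4
[228.5 196.6 242.9 189. ] 16.2 27.8
[244.5 199.7 250.8 189.8] 11.8 57.8
[279.  195.8 289.8 192.8] 11.2 15.7
[229.7 168.5 239.1 165.5] 9.9 17.6
0 [[218.2, 187.5], [265.6, 165.8], [217.0, 180.5], [264.9, 158.9]] ang 24.6
10 [[222.0, 190.5], [267.2, 160.9], [219.6, 184.3], [265.5, 154.6]] ang 33.2
15 [[224.1, 191.6], [267.8, 158.5], [221.1, 185.9], [265.5, 152.4]] ang 37.1
20 [[226.3, 192.5], [268.2, 156.0], [222.8, 187.2], [265.4, 150.4]] ang 41.1
25 [[228.6, 193.1], [268.4, 153.6], [224.7, 188.4], [265.1, 148.3]] ang 44.8
30 [[231.0, 193.5], [268.5, 151.2], [226.6, 189.3], [264.6, 146.4]] ang 48.4
```

```bash
python3 - <<'E'
from h import *
im=get_image('side')['img'][:,:,::-1]
a=cv2.createCLAHE(3,(4,4)); L=cv2.cvtColor(cv2.resize(im[135:205,205:300],None,fx=8,fy=8,interpolation=cv2.INTER_CUBIC),cv2.COLOR_BGR2LAB); L[...,0]=a.apply(L[...,0]); cv2.imwrite('pics/z8.png',cv2.cvtColor(L,cv2.COLOR_LAB2BGR))
E
```

```text
(no output)
```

View pics/z8.png

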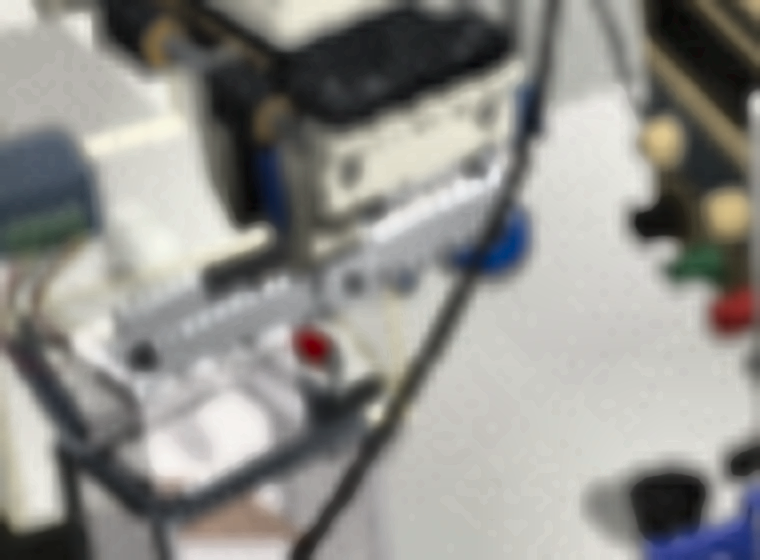

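The chute still lies level in this view: nose at about (145,365), rear at about (500,225). So the pads slid about 12 mm forward on the block instead of swivelling it. The pinch is now nearer the roller, so I'll grip harder and push again, watching the force.

Emit:
carry_out:
  targets:
    - {"grip": 220,"translation": [0,0,0],"turn": 0}
    - {"grip": 220,"translation": [0.05,0,0],"turn": 0}
    - {"grip": 220,"translation": [0.05,0,0],"turn": 0}
    - {"grip": 220,"translation": [0,0,0],"turn": 0}
  grip_force: 10

```text
time: 27.5
ee_pos: [0.4593, 0.3693, 0.3496]
ee_rot: [-0.109, 0.994, 0.0, -0.002]
force: [5.7, 3.1, 1.9]
opening: 0.031
finger_force: 10.0
```

```bash
python3 fm.py; python3 red.py|head -1
```

```text
t 27.5 grip a,b 0.0478 0.0001 z 0.3496 Fu 6.2 Fv 1.8 Fz 1.9 M_v -0.972
red 568 243.46 177.6
```

Emit:
carry_out:
  targets:
    - {"grip": 220,"translation": [0.05,0,0],"turn": 0}
    - {"grip": 220,"translation": [0.05,0,0],"turn": 0}
    - {"grip": 220,"translation": [0,0,0],"turn": 0}

```text
time: 27.9
ee_pos: [0.4588, 0.3691, 0.35]
ee_rot: [-0.109, 0.994, 0.0, -0.001]
force: [7.0, 1.4, 1.7]
opening: 0.0307
finger_force: 10.0
```

```bash
python3 fm.py; python3 red.py|head -1
```

```text
t 27.9 grip a,b 0.0472 0.0 z 0.35 Fu 7.1 Fv -0.1 Fz 1.7 M_v -1.314
red 667 243.46 177.48
```

Emit:
carry_out:
  targets:
    - {"grip": 220,"translation": [0.05,0,0.03],"turn": 0}
    - {"grip": 220,"translation": [0.05,0,0.03],"turn": 0}
    - {"grip": 220,"translation": [0,0,0],"turn": 0}
  grip_force: 8

```text
time: 28.3
ee_pos: [0.4583, 0.3689, 0.3501]
ee_rot: [-0.109, 0.994, 0.001, -0.0]
force: [9.8, 2.2, 5.0]
opening: 0.0308
finger_force: 8.0
```

```bash
python3 fm.py; python3 red.py|head -1
```

```text
t 28.3 grip a,b 0.0467 -0.0001 z 0.3501 Fu 10.0 Fv -0.0 Fz 5.0 M_v -1.534
red 672 243.47 177.46
```

Emit:
carry_out:
  targets:
    - {"grip": 220,"translation": [0.05,0,0],"turn": 0}
    - {"grip": 220,"translation": [0.05,0,0],"turn": 0}
    - {"grip": 220,"translation": [0,0,0],"turn": 0}

```text
time: 28.7
ee_pos: [0.4575, 0.3687, 0.3504]
ee_rot: [-0.109, 0.994, 0.001, 0.001]
force: [10.0, 1.9, 5.5]
opening: 0.0312
finger_force: 8.0
```

```bash
python3 fm.py; python3 red.py|head -1
```

```text
t 28.7 grip a,b 0.0459 -0.0001 z 0.3504 Fu 10.2 Fv -0.3 Fz 5.5 M_v -1.692
red 722 243.48 177.37
```

```bash
cat > flow.py <<'E'
from h import *
import os
d=get_image('side'); g=cv2.cvtColor(d['img'],cv2.COLOR_RGB2GRAY)
if not os.path.exists('ref.npy'): np.save('ref.npy',g)
r=np.load('ref.npy'); P=np.float32([[223.1,179.2],[232,174],[226,173],[249,170.2],[262,158],[266,161]]).reshape(-1,1,2)
q,st,er=cv2.calcOpticalFlowPyrLK(r,g,P,None,winSize=(11,11),maxLevel=1)
print('flow',(q-P)[:,0].round(1).tolist(),st.ravel())
E
python3 flow.py; sed -n 1,3p red.py >/dev/null; cat > chk.sh <<'E'
python3 fm.py; python3 red.py|head -1; python3 flow.py
E
```

```text
flow [[0.0, 0.0], [0.0, 0.0], [0.0, 0.0], [0.0, 0.0], [0.0, 0.0], [0.0, 0.0]] [1 1 1 1 1 1]
```

Emit:
carry_out:
  targets:
    - {"grip": 220,"translation": [0,0,0],"turn": 0}
    - {"grip": 220,"translation": [0,0,-0.2],"turn": 0}
    - {"grip": 220,"translation": [-0.25,0,0],"turn": 0}
    - {"grip": 220,"translation": [0,0,0.25],"turn": 0}
    - {"grip": 220,"translation": [0,0,0],"turn": 0}
  grip_force: 15

```text
time: 29.35
ee_pos: [0.4583, 0.3691, 0.3478]
ee_rot: [-0.109, 0.994, -0.0, -0.003]
force: [3.4, 1.4, 2.5]
opening: 0.0311
finger_force: 15.0
```

```bash
bash chk.sh
```

```text
t 29.35 grip a,b 0.0468 0.0001 z 0.3478 Fu 3.6 Fv 0.7 Fz 2.5 M_v -0.532
red 608 243.47 178.17
flow [[0.5, 0.8999999761581421], [0.20000000298023224, 0.800000011920929], [0.20000000298023224, 1.0], [-0.0, 0.5], [-0.30000001192092896, 0.699999988079071], [-0.10000000149011612, 0.30000001192092896]] [1 1 1 1 1 1]
```

Emit:
carry_out:
  targets:
    - {"grip": 220,"translation": [0.2,0,0],"turn": 0}
    - {"grip": 220,"translation": [0,0,-0.3],"turn": 0}
    - {"grip": 220,"translation": [-0.2,0,0],"turn": 0}
    - {"grip": 220,"translation": [0,0,0.27],"turn": 0}
    - {"grip": 220,"translation": [0.23,0,0],"turn": 0}
    - {"grip": 220,"translation": [0,0,-0.3],"turn": 0}
    - {"grip": 220,"translation": [-0.2,0,0],"turn": 0}
    - {"grip": 220,"translation": [0,0,0.27],"turn": 0}
    - {"grip": 220,"translation": [0,0,0],"turn": 0}

```text
time: 30.4
ee_pos: [0.4579, 0.369, 0.3484]
ee_rot: [-0.109, 0.994, -0.0, -0.004]
force: [-0.4, -0.5, 2.1]
opening: 0.0309
finger_force: 15.0
```

```bash
bash chk.sh
```

```text
t 30.4 grip a,b 0.0463 0.0001 z 0.3484 Fu -0.5 Fv -0.5 Fz 2.1 M_v 0.278
red 609 243.48 178.16
flow [[0.800000011920929, 1.2999999523162842], [0.20000000298023224, 0.6000000238418579], [0.20000000298023224, 1.2000000476837158], [0.10000000149011612, 0.4000000059604645], [0.30000001192092896, -0.5], [0.10000000149011612, -0.20000000298023224]] [1 1 1 1 1 1]
```

Emit:
carry_out:
  targets:
    - {"grip": 220,"translation": [0.33,0,0],"turn": 0}
    - {"grip": 220,"translation": [0,0,-0.3],"turn": 0}
    - {"grip": 220,"translation": [-0.22,0,0],"turn": 0}
    - {"grip": 220,"translation": [0,0,0.27],"turn": 0}
    - {"grip": 220,"translation": [0.3,0,0],"turn": 0}
    - {"grip": 220,"translation": [0,0,-0.3],"turn": 0}
    - {"grip": 220,"translation": [-0.22,0,0],"turn": 0}
    - {"grip": 220,"translation": [0,0,0.27],"turn": 0}
    - {"grip": 220,"translation": [0.3,0,0],"turn": 0}
    - {"grip": 220,"translation": [0,0,-0.3],"turn": 0}
    - {"grip": 220,"translation": [-0.22,0,0],"turn": 0}
    - {"grip": 220,"translation": [0,0,0.27],"turn": 0}

```text
time: 31.75
ee_pos: [0.4553, 0.3684, 0.3499]
ee_rot: [-0.109, 0.994, -0.0, -0.004]
force: [-1.4, -0.1, 2.1]
opening: 0.031
finger_force: 15.0
```

```bash
bash chk.sh
```

```text
t 31.75 grip a,b 0.0436 0.0001 z 0.3499 Fu -1.4 Fv 0.2 Fz 2.1 M_v 0.254
red 609 243.48 177.84
flow [[1.100000023841858, 1.5], [-0.4000000059604645, 1.100000023841858], [-0.20000000298023224, 1.7000000476837158], [-0.5, 0.10000000149011612], [0.800000011920929, -1.7999999523162842], [0.10000000149011612, -0.5]] [1 1 1 1 1 1]
```

Emit:
carry_out:
  targets:
    - {"grip": 220,"translation": [0.38,0,0],"turn": 0}
    - {"grip": 220,"translation": [0,0,-0.3],"turn": 0}
    - {"grip": 220,"translation": [-0.2,0,0],"turn": 0}
    - {"grip": 220,"translation": [0,0,0.32],"turn": 0}
    - {"grip": 220,"translation": [0.33,0,0],"turn": 0}
    - {"grip": 220,"translation": [0,0,-0.3],"turn": 0}
    - {"grip": 220,"translation": [-0.2,0,0],"turn": 0}
    - {"grip": 220,"translation": [0,0,0.28],"turn": 0}
    - {"grip": 220,"translation": [0.33,0,0],"turn": 0}
    - {"grip": 220,"translation": [0,0,-0.3],"turn": 0}
    - {"grip": 220,"translation": [-0.2,0,0],"turn": 0}
    - {"grip": 220,"translation": [0,0,0.28],"turn": 0}

```text
time: 33.1
ee_pos: [0.4509, 0.3675, 0.3501]
ee_rot: [-0.109, 0.994, -0.0, -0.004]
force: [-0.4, -0.2, 1.7]
opening: 0.0307
finger_force: 15.0
```

```bash
bash chk.sh
```

```text
t 33.1 grip a,b 0.0392 0.0001 z 0.3501 Fu -0.4 Fv -0.1 Fz 1.7 M_v 0.299
red 581 243.53 178.01
flow [[0.8999999761581421, 1.7000000476837158], [-0.10000000149011612, 1.899999976158142], [-0.10000000149011612, 2.5], [-1.100000023841858, 0.10000000149011612], [-0.10000000149011612, -1.600000023841858], [-0.0, -0.699999988079071]] [1 1 1 1 1 1]
```

Emit:
carry_out:
  targets:
    - {"grip": 220,"translation": [0.15,0,0],"turn": 0}
    - {"grip": 220,"translation": [0.1,0,0],"turn": 0}
    - {"grip": 220,"translation": [0.1,0,-0.02],"turn": 0}
    - {"grip": 220,"translation": [0,0,0],"turn": 0}

```text
time: 33.65
ee_pos: [0.4484, 0.3668, 0.3508]
ee_rot: [-0.109, 0.994, 0.0, -0.002]
force: [5.2, 0.8, 1.3]
opening: 0.0308
finger_force: 15.0
```

```bash
bash chk.sh; cat > ang.py <<'E'
# fit chute pitch: search theta and slide for best gradient along the near side's edges
from h import *
d=get_image('side'); G=cv2.GaussianBlur(cv2.cvtColor(d['img'],cv2.COLOR_RGB2GRAY).astype(np.float32),(0,0),.7)
g=np.array(read_state()['ee_pos']); u=np.array([.976,.218]); v=np.array([-.218,.976])
def pt(a,b,h,th,sx,sz):
    a=a+sx; hh=h-48+sz; return proj(d,np.r_[g[:2]+((a*np.cos(th)-hh*np.sin(th))*u+b*v)/1000,g[2]-.159+(a*np.sin(th)+hh*np.cos(th))/1000])
def samp(p): return cv2.remap(G,np.float32(p[:,0]).reshape(1,-1),np.float32(p[:,1]).reshape(1,-1),cv2.INTER_LINEAR)[0]
best=[]
for D in range(-6,32,1):
  for sx in(0,6,12,16):
    for sz in(-4,-2,0,2,4):
      th=np.radians(D); sc=0
      A=np.r_[np.arange(-84,-30,4),np.arange(30,70,4)]
      for h in(0,):
        i=np.array([pt(a,-12.5,h+4,th,sx,sz) for a in A]); o=np.array([pt(a,-12.5,h-4,th,sx,sz) for a in A]); sc+=np.median(samp(o)-samp(i))
      best.append((float(sc),D,sx,sz))
print(sorted(best)[-8:])
E
python3 ang.py
```

```text
t 33.65 grip a,b 0.0365 0.0001 z 0.3508 Fu 5.2 Fv -0.4 Fz 1.3 M_v -1.062
red 615 243.49 177.7
flow [[0.8999999761581421, 1.5], [0.800000011920929, 1.2000000476837158], [0.4000000059604645, 1.399999976158142], [-1.600000023841858, -0.0], [-1.2000000476837158, -0.6000000238418579], [-0.10000000149011612, -0.800000011920929]] [1 1 1 1 1 1]
[(18.366004943847656, 5, 6, -4), (18.95488739013672, 8, 6, -4), (19.15436553955078, 6, 6, -4), (19.219497680664062, 9, 6, -4), (19.24958038330078, 7, 6, -4), (20.57286834716797, 6, 0, -4), (20.888317108154297, 8, 0, -4), (21.07745361328125, 7, 0, -4)]
```

Emit:
carry_out:
  targets:
    - {"grip": 220,"translation": [0.1,0,-0.02],"turn": 0}
    - {"grip": 220,"translation": [0.1,0,-0.02],"turn": 0}
    - {"grip": 220,"translation": [0.1,0,0],"turn": 0}
    - {"grip": 220,"translation": [0,0,0],"turn": 0}

```text
time: 34.25
ee_pos: [0.4461, 0.3663, 0.3521]
ee_rot: [-0.109, 0.994, 0.001, -0.0]
force: [7.9, 1.8, 4.2]
opening: 0.0305
finger_force: 15.0
```

```bash
python3 fm.py; python3 red.py|head -1; python3 ang.py
```

```text
t 34.25 grip a,b 0.0342 -0.0 z 0.3521 Fu 8.1 Fv 0.0 Fz 4.2 M_v -1.4
red 638 243.5 177.29
[(14.27117919921875, 10, 0, -4), (14.388290405273438, 5, 0, -4), (15.207145690917969, 7, 6, -4), (15.364830017089844, 6, 0, -4), (15.954452514648438, 9, 0, -4), (15.987403869628906, 6, 6, -4), (16.89281463623047, 7, 0, -4), (17.24129867553711, 8, 0, -4)]
```

Emit:
carry_out:
  targets:
    - {"grip": 220,"translation": [-0.2,0,0],"turn": 0}
    - {"grip": 220,"translation": [0,0,0.4],"turn": 0}
    - {"grip": 220,"translation": [0.35,0,0],"turn": 0}
    - {"grip": 220,"translation": [0,0,-0.35],"turn": 0}
    - {"grip": 220,"translation": [-0.25,0,0],"turn": 0}
    - {"grip": 220,"translation": [0,0,0.33],"turn": 0}
    - {"grip": 220,"translation": [0.38,0,0],"turn": 0}
    - {"grip": 220,"translation": [0,0,-0.35],"turn": 0}
    - {"grip": 220,"translation": [-0.25,0,0],"turn": 0}
    - {"grip": 220,"translation": [0,0,0.33],"turn": 0}
    - {"grip": 220,"translation": [0.38,0,0],"turn": 0}
    - {"grip": 220,"translation": [0,0,-0.3],"turn": 0}
  grip_force: 12

```text
time: 35.6
ee_pos: [0.4407, 0.3651, 0.3497]
ee_rot: [-0.109, 0.994, -0.0, -0.003]
force: [1.9, 1.3, -1.2]
opening: 0.0311
finger_force: 12.0
```

```bash
python3 fm.py; python3 red.py|head -1; python3 ang.py
```

```text
t 35.6 grip a,b 0.0287 0.0001 z 0.3497 Fu 2.1 Fv 0.8 Fz -1.2 M_v -0.376
red 652 243.5 177.69
[(15.947502136230469, 14, 12, -4), (15.947502136230469, 14, 16, -4), (16.29852294921875, -5, 16, 4), (16.390647888183594, 6, 6, -4), (16.40479278564453, 8, 0, -4), (16.827735900878906, -6, 12, 4), (17.321807861328125, 7, 6, -4), (17.412948608398438, -6, 16, 4)]
```

```bash
cat > fit.py <<'E'
from h import *
d=get_image('side'); I=cv2.cvtColor(d['img'],cv2.COLOR_RGB2GRAY); u=np.array([.976,.218]); v=np.array([-.218,.976]); m=np.array([.4127,.3588])
up=lambda k:cv2.GaussianBlur(k.astype(np.float32),(0,0),.6)
def samp(G,p): p=np.array(p); return cv2.remap(G,np.float32(p[:,0]).reshape(1,-1),np.float32(p[:,1]).reshape(1,-1),cv2.INTER_LINEAR)[0]
def P(c,th,s,a,h):  # s: roller contact to nose ; a along from nose; h above underside
    U=np.array([np.cos(th),np.sin(th)]);V=np.array([-U[1],U[0]]); q=np.array([40,c])+5*V+(a-s)*U+h*V
    return proj(d,np.r_[m+(q[0]*u-12.5*v)/1000,q[1]/1000])
for n,G in(('ref',up(np.load('ref.npy'))),('now',up(I))):
  out=[]
  for D in np.arange(-4,34,1.):
    th=np.radians(D); s0=(68-28*np.sin(th))/np.cos(th) if D>0 else 68
    for ds in(-8,-4,0,3):
      for c in(135,137,139):
        s=s0+ds; f=0
        for A in(np.arange(4,44,3),np.arange(115,156,3)):
            f+=np.median(samp(G,[P(c,th,s,a,-4) for a in A])-samp(G,[P(c,th,s,a,4) for a in A]))
        e=np.median(samp(G,[P(c,th,s,164,h) for h in(4,8,12,16)])-samp(G,[P(c,th,s,156,h) for h in(4,8,12,16)])); 
        out.append((round(float(f),1),round(float(e),1),D,ds,c))
  print(n,sorted(out,key=lambda o:o[0]+.5*o[1])[-7:])
np.set_printoptions(linewidth=200); 
print(I[140:176:2,250:290:2])
E
python3 fit.py
```

```text
ref [(33.8, 49.7, np.float64(-4.0), -8, 137), (33.0, 51.3, np.float64(-3.0), -8, 135), (27.7, 65.3, np.float64(-4.0), -4, 139), (31.8, 66.6, np.float64(-3.0), -4, 135), (32.3, 65.9, np.float64(-4.0), -4, 137), (41.9, 50.2, np.float64(-4.0), -8, 135), (37.8, 65.4, np.float64(-4.0), -4, 135)]
now [(21.9, 67.4, np.float64(3.0), 0, 135), (22.7, 70.4, np.float64(-4.0), -4, 139), (32.4, 51.3, np.float64(-4.0), -8, 135), (26.2, 63.8, np.float64(-2.0), 0, 139), (24.0, 70.2, np.float64(-4.0), -4, 137), (24.9, 71.2, np.float64(-3.0), -4, 135), (29.6, 70.0, np.float64(-4.0), -4, 135)]
[[ 49  48  47  51  56  61  84 135 149 109 111  92 109 133 134 124  90 122  74  36]
 [ 47  47  49  55  50  47  58 130 149 113 104  84 111 133 132 130  93 120  82  68]
 [ 48  48  47  61  47  44  82 139 148 116  93  72 118 134 133 134 103 110  72  79]
 [ 49  44  43  49  76 122 162 144 125 100  77  65 129 139 152 159 154 127  69  64]
 [ 45  56  91 141 167 167 155  91  77  73  65  75 157 175 178 180 174 109  63  60]
 [ 97 149 173 168 147 137 174 119  74  72  55  84 176 180 180 180 180 144 105 114]
 [175 162 178 180 159
[... 275 characters left out ...]
81 181 181 181 181 181 180 120  60]
 [180 175 169 167 156 128  92  83  74  81 165 181 181 181 180 181 175 136  84  41]
 [156 169 172 162 120  87 136 153  93  70 128 179 181 182 181 181 167  58  36  34]
 [162 170 170 125  94  81 139 159  75  78 112 178 182 181 181 180 175  99  58  64]
 [164 170 135  85 102  81  84  85  85  83 124 178 182 181 181 181 181 170 161 152]
 [164 167 128  89 153 143 104  72  91 116 163 181 181 181 181 182 182 181 172  93]
 [154 149 133 132 178 177 128 140 160 169 180 182 182 182 182 182 181 182 180 144]
 [171 171 172 176 182 166 107 175 181 181 181 182 182 182 181 182 181 181 182 180]
 [179 179 181 183 181 121 148 181 181 181 181 181 182 181 182 182 181 182 182 181]]
```

Emit:
carry_out:
  targets:
    - {"grip": 220,"translation": [-0.1,0,0],"turn": 0}
    - {"grip": 220,"translation": [0,0,0.3],"turn": 0}
    - {"grip": 220,"translation": [0.3,0,0],"turn": 0}
    - {"grip": 220,"translation": [0,0,-0.35],"turn": 0}
    - {"grip": 220,"translation": [-0.25,0,0],"turn": 0}
    - {"grip": 220,"translation": [0,0,0.33],"turn": 0}
    - {"grip": 220,"translation": [0,0,0],"turn": 0}
  grip_force: 20

```text
time: 36.5
ee_pos: [0.4409, 0.3653, 0.3466]
ee_rot: [-0.109, 0.994, -0.0, -0.004]
force: [-3.3, -0.1, 3.3]
opening: 0.0308
finger_force: 20.0
```

```bash
python3 fm.py; python3 red.py|head -1; python3 - <<'E'
import re
s=open('ang.py').read().replace("range(-6,32,1)","range(0,36,1)").replace("(0,6,12,16)","(6,10,14,18)").replace("(-4,-2,0,2,4)","(-6,-4,-2,0,2)").replace("np.r_[np.arange(-84,-30,4),np.arange(30,70,4)]","np.arange(22,70,3)")
exec(s)
c=cv2.cvtColor(d['img'],cv2.COLOR_RGB2GRAY); b=d['img'].astype(int)
print('underside edge per col (sat jump):')
hsv=cv2.cvtColor(d['img'],cv2.COLOR_RGB2HSV)[...,1]
np.set_printoptions(linewidth=220)
print(c[150:182:2,238:272:2])
E
```

```text
t 36.5 grip a,b 0.0289 0.0002 z 0.3466 Fu -3.2 Fv 0.6 Fz 3.3 M_v 0.541
red 569 243.51 178.7
[(36.00909423828125, 1, 18, 2), (36.21099853515625, 6, 10, -4), (36.31202697753906, 5, 14, -2), (36.56471633911133, 2, 10, 2), (36.71949005126953, 3, 6, 0), (36.71949005126953, 3, 18, 0), (36.830867767333984, 3, 10, 0), (37.534812927246094, 1, 14, 2)]
underside edge per col (sat jump):
[[ 45  55  50  52  49  45  48  94 139 162 165 164 188 115  74  72  55]
 [ 41  45  46  46  60 104 139 165 175 171 147 126 179 157  91  85  69]
 [ 71  62  78 126 150 173 177 172 182 183 175 165 182 170 157 158  94]
 [102 146 164 168 176 179 183 183 185 183 182 171 173 172 177 143 125]
 [103 153 142 165 183 185 183 184 183 172 168 167 154 130 145 112 163]
 [120 170 119 168 184 183 181 180 172 169 167 145 105  84  75  80 166]
 [119 179 167 177 157 149 171 171 169 174 149  99 138 154  92  71 127]
 [103 159 150 125  98 132 159 168 173 152 102  81 140 159  76  79 112]
 [ 98 111 117 153 163 167 168 169 147  95 103  81  83  86  85  84 124]
 [141 164 154 162 163 161 166 163 129  89 153 143 104  71  92 116 163]
 [147 140 142 166 140 149 159 150 134 132 178 176 128 140 159 169 180]
 [151 166 159 160 167 173 169 170 172 176 182 165 106 175 180 181 181]
 [168 168 167 161 174 179 180 179 181 182 180 122 148 181 181 182 182]
 [178 193 163 163 186 180 179 180 181 183 166 105 175 182 182 182 182]
 [178 183 132 103 155 183 174 179 180 181 123 150 182 182 183 183 182]
 [167 175 149 105 132 179 184 176 179 149 129 177 182 183 183 184 183]]
```

Emit:
carry_out:
  targets:
    - {"grip": 220,"translation": [0,0,-0.08],"turn": 0}
    - {"grip": 220,"translation": [-0.3,0,-0.1],"turn": 0}
    - {"grip": 220,"translation": [-0.4,0,-0.13],"turn": 0}
    - {"grip": 220,"translation": [-0.4,0,-0.13],"turn": 0}
    - {"grip": 220,"translation": [0,0,0],"turn": 0}
  grip_force: 60

```text
time: 37.15
ee_pos: [0.4527, 0.3678, 0.3518]
ee_rot: [-0.109, 0.994, 0.0, -0.003]
force: [-1.5, 0.0, 2.7]
opening: 0.0304
finger_force: 60.0
```

```bash
python3 fm.py; python3 red.py|head -1; python3 - <<'E'
from h import *
np.set_printoptions(linewidth=220)
c=cv2.cvtColor(get_image('side')['img'],cv2.COLOR_RGB2GRAY); print(c[146:178:2,244:280:2])
E
```

```text
t 37.15 grip a,b 0.041 0.0 z 0.3518 Fu -1.5 Fv 0.4 Fz 2.7 M_v 0.639
red 624 243.51 178.56
[[ 55  49  55  55  46  46  56 100 139 162 168 170 105  76  65 128 139 152]
 [ 49  47  46  47  77 126 147 172 176 145 139 165 104  64  75 157 174 177]
 [ 48  50  94 140 163 168 172 178 182 153 159 175 142  67  85 175 180 180]
 [132 141 163 172 171 174 182 184 184 177 174 176 165 110 139 177 180 180]
 [160 164 169 181 183 183 184 183 172 174 169 175 159  99 175 180 180 180]
 [154 115 173 184 183 184 180 173 165 168 171 176 142 125 179 181 180 181]
 [174 152 179 174 165 169 168 168 166 153 130 144 111 163 181 181 180 181]
 [176 166 139 105 124 157 169 165 137 101  83  75  81 166 181 181 180 180]
 [128 122 111 139 161 168 174 142  98 137 153  91  70 128 178 181 181 181]
 [136 159 162 166 167 172 152 102  82 139 158  75  78 113 177 180 181 181]
 [143 136 162 133 157 148  96 102  81  83  85  85  84 124 178 181 180 181]
 [148 149 163 157 157 128  89 152 143 104  72  91 114 162 181 181 181 181]
 [165 159 152 157 147 133 132 177 175 127 140 158 169 179 181 182 181 182]
 [168 170 164 168 169 171 175 181 166 106 173 179 180 181 182 181 182 181]
 [174 175 176 180 178 180 182 181 122 147 181 181 181 181 182 182 181 181]
 [174 187 180 178 179 181 181 165 105 174 182 181 182 181 182 181 181 181]]
```

Emit:
carry_out:
  targets:
    - {"grip": 220,"translation": [-0.4,0,-0.16],"turn": 0}
    - {"grip": 220,"translation": [-0.4,0,-0.14],"turn": 0}
    - {"grip": 220,"translation": [-0.4,0,-0.14],"turn": 0}
    - {"grip": 220,"translation": [0,0,0],"turn": 0}

```text
time: 37.7
ee_pos: [0.4644, 0.3704, 0.3561]
ee_rot: [-0.109, 0.994, 0.0, -0.003]
force: [-3.5, -0.5, 4.0]
opening: 0.0306
finger_force: 60.0
```

```bash
python3 fm.py; python3 red.py|head -1
```

```text
t 37.7 grip a,b 0.053 0.0001 z 0.3561 Fu -3.5 Fv 0.3 Fz 4.0 M_v 0.832
red 585 243.53 178.67
```

Emit:
carry_out:
  targets:
    - {"grip": 220,"translation": [-0.4,0,-0.13],"turn": 0}
    - {"grip": 220,"translation": [-0.4,0,-0.13],"turn": 0}
    - {"grip": 220,"translation": [-0.3,0,-0.1],"turn": 0}
    - {"grip": 220,"translation": [0,0,0],"turn": 0}
    - {"grip": 220,"translation": [0,0,0],"turn": 0}

```text
time: 38.3
ee_pos: [0.4748, 0.3728, 0.3596]
ee_rot: [-0.109, 0.994, 0.0, -0.003]
force: [-3.1, -0.2, 3.8]
opening: 0.0307
finger_force: 60.0
```

```bash
python3 fm.py; python3 red.py|head -1
```

```text
t 38.3 grip a,b 0.0637 0.0001 z 0.3596 Fu -3.1 Fv 0.5 Fz 3.8 M_v 0.824
red 573 243.55 178.85
```

Emit:
carry_out:
  targets:
    - {"grip": 220,"translation": [-0.3,0,-0.22],"turn": 0}
    - {"grip": 220,"translation": [-0.2,0,-0.1],"turn": 0}
    - {"grip": 220,"translation": [0,0.1,0],"turn": 0}
    - {"grip": 220,"translation": [0,-0.1,0],"turn": 0}
    - {"grip": 220,"translation": [0,0,0],"turn": 0}
    - {"grip": 220,"translation": [0,0,0],"turn": 0}

```text
time: 39.0
ee_pos: [0.4796, 0.374, 0.3628]
ee_rot: [-0.109, 0.994, 0.0, -0.003]
force: [-2.8, 0.6, 2.6]
opening: 0.0309
finger_force: 60.0
```

```bash
python3 fm.py; python3 red.py|head -1; python3 - <<'E'
from h import *
np.set_printoptions(linewidth=230)
a=cv2.cvtColor(np.load('side7.npy'),cv2.COLOR_BGR2GRAY).astype(int); d=get_image('side'); c=cv2.cvtColor(d['img'],cv2.COLOR_RGB2GRAY).astype(int)
print('hopper box px', [proj(d,np.r_[np.array([.4127,.3588])+(x*np.array([.976,.218])+y*np.array([-.218,.976]))/1000,z]).round(0).tolist() for x,y,z in((-30,-35,0),(45,-35,0),(-30,-35,.1),(45,-35,.1))])
df=(c-a); print(df[178:240:3,212:262:3])
E
```

```text
t 39.0 grip a,b 0.0686 0.0002 z 0.3628 Fu -2.6 Fv 1.2 Fz 2.6 M_v 0.448
red 625 243.47 178.5
hopper box px [[233.0, 230.0], [254.0, 219.0], [228.0, 202.0], [250.0, 192.0]]
[[  0  -1   1  27  35  23  12 -18  -5   0   3   4   0   0  -1   0   0]
 [ -2   0  22  22   8  23  21   7  -4   1  -3 -18   0   0  -2   0   0]
 [  0   1   4  23  14   6   0   0   0   1   2   3   1   1   1   0  -1]
 [  0  -1  -1   0   0   0   0  -1   0   0   2   2   1   1  -1  -1   0]
 [  0   0   0   0  -1   1   1   0   0  -1   0   0  -1   1  -1  -1   0]
 [  1  -1  -1   0   0  -1  -1   1   0   1   0   0  -1  -1  -1   0   0]
 [ -1  -1  -2  -1   1   0   0   2   1  -1   0  -1   0   0   0   0   0]
 [ -1   0   1   0   0   0  20  26   1  -2   0   0   1  -1  -1   0  -1]
 [  0   1   0   0   0  -5  22  33  32   4   0  -1   1  -1   0  -1   0]
 [ -1   0   0   0   0  -2 -17 -12  13  20   0   0  -2   0   0   0   0]
 [  0   1  -1  -1  -1  -1   0  -6 -19  -1   0   0  -2   0   0   0  -1]
 [ -1   0   0  -1   0   0   0   0  -1  -1   0   0  -1  -1   0  -1  -2]
 [  0  -1  -1   1   1   0   0   0   0   0   0   0   0   0   0  -1  -1]
 [  0   0   0  -1   0   1  -1   0  -1   0   1  -1   0   1   0   0  -1]
 [  0   0   0   0  -1   0  -1   0   0  -1  -1   0   0   0  -1   1   0]
 [  0   1   0  -1   1   0  -1   0   0   0  -2  -1  -1   1   0   0  -1]
 [  0  -2   0   0  -1   0  -1   0   0   0   0  -1   0  -1   0   0   0]
 [  0  -1   0   0  -1   1   0   0   0   0   0   0   1   0  10  12   0]
 [  0   0  -1   0   0   0   1   0   1  -1   0   1  -1  19  23  23  16]
 [ -2   1   1   1  -1   0   1   0   0  -1   0   0   9  20  13   4 -12]
 [ -1   0  -1   1   0  -1  -1   0   0   0   0  -1   2   0   0  -9 -22]]
```

```bash
python3 - <<'E'
from h import *
np.set_printoptions(linewidth=250)
d=get_image('side')['img'].astype(int); a=np.load('side7.npy')[:,:,::-1].astype(int)
for n,k in(('7',a),('now',d)):
    print(n); print(np.stack([k[196:214:2,226:248:2,0]-k[196:214:2,226:248:2,2]],0)[0]); print(k[196:214:2,226:248:2].mean(2).astype(int))
m=np.array([.4127,.3588]); t=get_image('top'); I=t['img'].astype(int)
t1=cv2.imread('pics/top1.png')[:,:,::-1].astype(int)
print('mouth',[proj(t,np.r_[m+(x*np.array([.976,.218])+y*np.array([-.218,.976]))/1000,.1]).round(0).tolist() for x,y in((28,20),(28,-20),(-28,-20),(-28,20))])
for n,k in(('start',t1),('now',I)):
    print(n); print((k[...,0]-k[...,2])[284:320:3,172:208:3]); print(k.mean(2).astype(int)[284:320:3,172:208:3])
E
```

```text
7
[[ 6 -3 -7 -8 -5  0  4  3  5  5  4]
 [-8 -9 -3 11  8  5  5  4  4  5  3]
 [-6 13 30 35 28 11  6  4  4  4  4]
 [ 1 25 35 37 37 31 15  5  3  4  4]
 [-1  6 10 16 21 26 29 17  3  4  5]
 [-1  5  5  6  6  8 10 10  4  5  4]
 [-1  3  5  6  6  5  4  2  2  3  5]
 [ 1  3  6  6  5  4  2  2  2  2  3]
 [ 1  2  4  4  2  2  2  2  1  2  1]]
[[170 165 142 127 135 163 187 168 167 169 153]
 [123 125 128 142 181 199 200 172 167 163 112]
 [141 139 148 153 164 187 198 176 164 134 140]
 [155 163 160 158 155 160 183 179 133 119 164]
 [149 187 187 181 172 166 163 158 101 151 169]
 [145 186 194 194 192 191 180 111 142 169 171]
 [131 180 193 194 194 190 152 116 159 167 170]
 [133 182 193 193 185 148  99 155 163 162 164]
 [132 174 186 175 155 100 143 161 162 162 162]]
now
[[ 5 -2 -7 -9 -6  0  3  3  4  5  5]
 [-7 -9 -6 -1  4  5  6  4  4  4  2]
 [-6  1  4  5  6  5  5  4  4  3  4]
 [ 2 20 12  6  5  5  5  4  3  4  4]
 [-1 14 26 15  6  6  5  5  3  4  5]
 [-1  5 11 21 18  8  5  4  4  5  6]
 [-2  3  6  7 15 19  8  1  2  4  5]
 [ 1  3  6  5  5  8  4  2  2  2  3]
 [ 0  3  4  4  2  2  3  2  2  3  1]]
[[170 165 143 126 13
[... 2236 characters left out ...]
 8  21  58  36  24  14   9  -3  -5]
 [ 15  13  13  12   8   8   4  -3  -5  -3   0   2]]
[[ 48  58  74  89 130 106  74  88  92 113 130 131]
 [109 124 102 107 137 127 148 126 120 111 130 131]
 [ 92 139 107 100 123 112 130 135 135 118 120 133]
 [145 149 113 124 112 122 103 145 130 119 119 134]
 [156 140 143 143 132 122  88 154 135 125 116 129]
 [160 138 131 132 140 124  81 150 130 131 112 122]
 [141 133 136 130 142 112  67 133 124 129 115 123]
 [102 134 136 121 135  83  55 118 129 136 111 116]
 [ 93  99 133 121 138  62  57  89 136 130 117 120]
 [ 90  93 109 125 129  49  54  69 142 122 124 115]
 [ 87  93  90 113 113  72 105 133 153 140 121 118]
 [ 91  93  91  96 159 137 123 122 113 116 110 122]]
```

Emit:
carry_out:
  targets:
    - {"grip": 220,"translation": [-0.4,0,-0.17],"turn": 0}
    - {"grip": 220,"translation": [0.4,0,0.17],"turn": 0}
    - {"grip": 220,"translation": [-0.4,0,-0.17],"turn": 0}
    - {"grip": 220,"translation": [0.4,0,0.17],"turn": 0}
    - {"grip": 220,"translation": [-0.4,0,-0.17],"turn": 0}
    - {"grip": 220,"translation": [0.4,0,0.17],"turn": 0}
    - {"grip": 220,"translation": [0,0,0],"turn": 0}
    - {"grip": 220,"translation": [0,0,0],"turn": 0}

```text
time: 40.05
ee_pos: [0.4796, 0.3738, 0.3628]
ee_rot: [-0.109, 0.994, 0.0, -0.003]
force: [0.1, -0.8, 2.6]
opening: 0.0301
finger_force: 60.0
```

```bash
python3 fm.py; python3 red.py|head -1; python3 - <<'E'
from h import *
# average force; look for silver pieces inside chute (top view) : brightness along chute centreline behind the block
F=[];M=[]
for _ in range(10): get_image('side'); s=read_state(); F.append(s['force']); M.append(s['ft_torque'])
print(np.mean(F,0).round(2),np.mean(M,0).round(3))
d=get_image('side'); t=get_image('top'); np.set_printoptions(linewidth=230)
m=np.array([.4127,.3588]); g=np.array(s['ee_pos'])
c=cv2.cvtColor(d['img'],cv2.COLOR_RGB2GRAY).astype(int); a=cv2.cvtColor(cv2.imread('pics/side1.png'),cv2.COLOR_BGR2GRAY).astype(int)
df=c-a; print(df[196:234:2,222:262:2])
E
```

```text
t 40.05 grip a,b 0.0685 0.0 z 0.3628 Fu -0.1 Fv -0.8 Fz 2.6 M_v 0.233
red 604 243.5 178.55
[ 0.15 -0.02  2.22] [-0.035  0.15   0.004]
[[  2  14  21   8   4   2   9  18  17   6   3   3   4   2   3   3   2   3   3   4]
 [  2   3   3   3   7  16  17  10   4   3   3   3   2   2   2   4   3   4   4   4]
 [  1   0   4  15  16   7   4   3   3   4   2   3   2   3   3   3   4   3   3   3]
 [  2   1   2  -5   2   4   4   4   4   3   3   3   4   4   3   4   3   3   3   3]
 [  2   4   1 -14 -14  -1   2   3   3   4   3   3   3   3   2   3   3   5   4   4]
 [  2   4   3   3  -5 -14  -2   2   3   2   2   3   4   4   3   3   2   5   3   3]
 [  2   3   2   3   2  -2 -12  -6   1   2   3   3   4   3   3   3   4   4   3   3]
 [  5   1   3   4   3   3   1  -6   2   4   3   4   2   4   2   3   2   4   4   3]
 [  2   3   2   3   3   3   2   2   4   4   3   3   2   3   3   4   4   2   3   3]
 [  2   3   3   4   4   4   2   3   2   3   2   3   3   4   3   3   2   3   3   3]
 [  3   2   1   4   2   2   2   3   3   4   3   4   4   2   3   3   3   3   4   5]
 [  3   3   2   2   2   1   2   4   3   3   3   2   2   3   4   3   3   3   3   3]
 [  3   2   2   3   3   2   2   3   3   3   3   3   2   4   2   4   2   3   3   3]
 [  3   2   2   1   2   3   4   3   2   3   3   4   2   2   2   3   4   3   3   4]
 [  1   2   2   4   4   3   4   3   2   2   4   3   3   4   3   4   3   3   3   3]
 [  2   3   1   2   4   2   4   3   3   2   4   4   3   3   3   3   3   3   2   3]
 [  2   2   3   2   4   2   3   4   2   2   3   2   4   3   3   3   3   3   3   3]
 [  2   3   3   2   3   4   4   4   3   3   3   4   3   3   3   4   3   4   3   4]
 [  3   3   4   3   2   2   4   4   2   2   3   2   3   4   3   4   3   3   4   2]]
```

```bash
python3 - <<'E'
from h import *
d=get_image('side'); c=d['img'].astype(int); a=cv2.imread('pics/side1.png')[:,:,::-1].astype(int)
m=(np.abs(c-a-3).max(2)>14)
for y in range(136,196): print(y,''.join('#' if k else '.' for k in m[y,208:290]))
g=np.array(read_state()['ee_pos']); u=np.array([.976,.218]); v=np.array([-.218,.976])
for D in(-4,0,5,10,15,20,25):
  for sl in(14,):
    th=np.radians(D); o=[]
    for A,b,h in((-88+sl,-12.5,0),(-20+sl,-12.5,0),(72+sl,-12.5,0),(72+sl,-12.5,23)):
      hh=h-47; o.append(proj(d,np.r_[g[:2]+((A*np.cos(th)-hh*np.sin(th))*u+b*v)/1000,g[2]-.159+(A*np.sin(th)+hh*np.cos(th))/1000]).round(0).tolist())
    print(D,o)
E
```

```text
136 ..................###################################################.............
137 ...................##########################################...#####.............
138 ..........................##################################.#######..............
139 ..........................#################################.#######...............
140 ..........................############################....##########..............
141 ..........................#########################.###########.####..............
142 ..........................########################.############.####..............
143 ...........................######################.###################.............
144 ...........................#####################.#####################............
145 ...........................####################.######################............
146 ...........................##########################################.............
147 ...........................#####################.###################..............
148 ............................########################
[... 3893 characters left out ...]
....................................................
194 .............############.........................................................
195 ...............#######........##..................................................
-4 [[227.0, 177.0], [248.0, 169.0], [274.0, 159.0], [274.0, 152.0]]
0 [[228.0, 178.0], [249.0, 169.0], [275.0, 157.0], [274.0, 150.0]]
5 [[230.0, 180.0], [250.0, 169.0], [276.0, 154.0], [274.0, 148.0]]
10 [[232.0, 181.0], [251.0, 168.0], [276.0, 152.0], [275.0, 145.0]]
15 [[233.0, 182.0], [252.0, 167.0], [277.0, 149.0], [275.0, 143.0]]
20 [[235.0, 182.0], [253.0, 167.0], [277.0, 146.0], [274.0, 140.0]]
25 [[237.0, 183.0], [254.0, 166.0], [277.0, 143.0], [274.0, 138.0]]
```

Emit:
carry_out:
  targets:
    - {"grip": 220,"translation": [-0.4,0,-0.8],"turn": 0}
    - {"grip": 220,"translation": [-0.3,0,-0.8],"turn": 0}
    - {"grip": 220,"translation": [0,0,0],"turn": 0}
    - {"grip": 220,"translation": [0,0,0],"turn": 0}

```text
time: 41.2
ee_pos: [0.4865, 0.3753, 0.3786]
ee_rot: [-0.109, 0.994, 0.0, -0.003]
force: [-1.1, 0.4, -2.7]
opening: 0.0304
finger_force: 60.0
```

```bash
python3 - <<'E'
from h import *
F=[];M=[]
for _ in range(20): d=get_image('side'); s=read_state(); F.append(s['force']); M.append(s['ft_torque'])
print(s['time'],np.round(s['ee_pos'],4),np.mean(F,0).round(2),np.std(F,0).round(2),np.mean(M,0).round(3))
c=d['img'].astype(int); a=cv2.imread('pics/side1.png')[:,:,::-1].astype(int); m=(np.abs(c-a-3).max(2)>9)
for y in range(178,232,1): print(y,''.join('#' if k else '.' for k in m[y,212:268]))
E
```

```text
42.2 [0.4864 0.3753 0.3786] [-0.23  0.06 -2.15] [0.49 0.46 0.67] [ 0.027  0.066 -0.001]
178 ........................................................
179 ........................................................
180 ........................................................
181 ........................................................
182 ........................................................
183 ........................................................
184 ........................................................
185 ........................................................
186 ........................................................
187 ...................................###..................
188 .................................#####..................
189 ...............................#####....................
190 ...............................###......................
191 ........................................................
192 ........................................................
193 ........................................................
194 ................................
[... 1581 characters left out ...]
.............................
221 ........................................................
222 ........................................................
223 ........................................................
224 ........................................................
225 ........................................................
226 ........................................................
227 ........................................................
228 ........................................................
229 ........................................................
230 ........................................................
231 ........................................................
```

Emit:
carry_out:
  targets:
    - {"grip": 220,"translation": [0.35,0,0.8],"turn": 0}
    - {"grip": 220,"translation": [0.35,0,0.8],"turn": 0}
    - {"grip": 220,"translation": [0,0,0],"turn": 0}
    - {"grip": 220,"translation": [0.5,0,0.18],"turn": 0}
    - {"grip": 220,"translation": [0.5,0,0.18],"turn": 0}
    - {"grip": 220,"translation": [0.5,0,0.18],"turn": 0}
    - {"grip": 220,"translation": [0.5,0,0.18],"turn": 0}
    - {"grip": 220,"translation": [0.5,0,0.2],"turn": 0}
    - {"grip": 220,"translation": [0.5,0,0.2],"turn": 0}
    - {"grip": 220,"translation": [0.5,0,0.2],"turn": 0}
    - {"grip": 220,"translation": [0.3,0,0.1],"turn": 0}
    - {"grip": 220,"translation": [0,0,0],"turn": 0}
  grip_force: 60

```text
time: 43.4
ee_pos: [0.4417, 0.3654, 0.3485]
ee_rot: [-0.11, 0.994, -0.0, -0.004]
force: [-2.1, -1.0, 3.3]
opening: 0.0304
finger_force: 60.0
```

Emit:
carry_out:
  targets:
    - {"grip": 220,"translation": [0.4,0,0],"turn": 0}
    - {"grip": 220,"translation": [0,0,-0.4],"turn": 0}
    - {"grip": 220,"translation": [-0.2,0,0],"turn": 0}
    - {"grip": 220,"translation": [0,0,0.38],"turn": 0}
    - {"grip": 220,"translation": [0.35,0,0],"turn": 0}
    - {"grip": 220,"translation": [0,0,-0.4],"turn": 0}
    - {"grip": 220,"translation": [-0.2,0,0],"turn": 0}
    - {"grip": 220,"translation": [0,0,0.38],"turn": 0}
    - {"grip": 220,"translation": [0.35,0,0],"turn": 0}
    - {"grip": 220,"translation": [0,0,0],"turn": 0}
  grip_force: 20

```text
time: 44.4
ee_pos: [0.4355, 0.364, 0.3493]
ee_rot: [-0.11, 0.994, 0.0, -0.003]
force: [3.4, 0.1, -0.1]
opening: 0.0313
finger_force: 20.0
```

```bash
python3 fm.py; python3 red.py|head -1; cat > sil.py <<'E'
from h import *
d=get_image('side'); c=d['img'].astype(int); a=cv2.imread('pics/side1.png')[:,:,::-1].astype(int)
m=(np.abs(c-a-3).max(2)>14)
for y in range(136,184,2): print(y,''.join('#' if k else '.' for k in m[y,210:285]))
E
python3 sil.py
```

```text
t 44.4 grip a,b 0.0233 0.0001 z 0.3493 Fu 3.3 Fv -0.6 Fz -0.1 M_v -0.573
red 684 243.45 177.44
136 ########################...................................................
138 ##########################.....##########...##.............................
140 #################################################..........................
142 ###################################################........................
144 ####################################################.......................
146 ..###################################################......................
148 .....##...######################################.#.##......................
150 ...........#######################################..##.....................
152 ...........############################....#######...###...................
154 ............######################.......##.######.........................
156 ............###########################..########..........................
158 ............########################...##.#########........................
160 .............##########################.#
[... 214 characters left out ...]
.###################.###....................................
168 ......................##############..##...................................
170 ....................##################.....................................
172 ..................###################......................................
174 .................######.###########........................................
176 ................#####################......................................
178 ............#.#########.##......##.........................................
180 .............###########.........###.......................................
182 ............#..#########...................................................
```

Emit:
carry_out:
  targets:
    - {"grip": 220,"translation": [0.1,0,-0.3],"turn": 0}
    - {"grip": 220,"translation": [-0.2,0,0],"turn": 0}
    - {"grip": 220,"translation": [0,0,0.38],"turn": 0}
    - {"grip": 220,"translation": [0.35,0,0],"turn": 0}
    - {"grip": 220,"translation": [0,0,-0.4],"turn": 0}
    - {"grip": 220,"translation": [-0.2,0,0],"turn": 0}
    - {"grip": 220,"translation": [0,0,0.42],"turn": 0}
    - {"grip": 220,"translation": [0.35,0,0],"turn": 0}
    - {"grip": 220,"translation": [0,0,-0.4],"turn": 0}
    - {"grip": 220,"translation": [-0.2,0,0],"turn": 0}
    - {"grip": 220,"translation": [0,0,0.42],"turn": 0}

```text
time: 45.65
ee_pos: [0.4336, 0.3636, 0.3484]
ee_rot: [-0.109, 0.994, 0.0, -0.003]
force: [-1.0, 0.7, 3.3]
opening: 0.0305
finger_force: 20.0
```

Emit:
carry_out:
  targets:
    - {"grip": 220,"translation": [0,0,0],"turn": 0}
    - {"grip": 220,"translation": [-0.4,0,-0.17],"turn": 0}
    - {"grip": 220,"translation": [-0.4,0,-0.19],"turn": 0}
    - {"grip": 220,"translation": [-0.4,0,-0.19],"turn": 0}
    - {"grip": 220,"translation": [0,0,0],"turn": 0}
  grip_force: 60

```text
time: 46.15
ee_pos: [0.4457, 0.3663, 0.3536]
ee_rot: [-0.109, 0.994, 0.0, -0.003]
force: [-3.5, -0.5, 1.4]
opening: 0.0301
finger_force: 60.0
```

```bash
python3 fm.py; python3 red.py|head -1; python3 sil.py
```

```text
t 46.15 grip a,b 0.0338 0.0001 z 0.3536 Fu -3.6 Fv 0.2 Fz 1.4 M_v 0.695
red 588 243.54 178.07
136 ###########################.....##################.........................
138 .#########################.##########################......................
140 ..####################################################.....................
142 ...###################################################.....................
144 ......##################################################...................
146 .............###################################.########..................
148 ..............################################..#.#########................
150 ..............##########################.######..##########................
152 ...............####################.##..#..###.....#.####..................
154 ...............###################....##########...........................
156 ................####################.....########..........................
158 ................##################################.........................
160 .................#########################
[... 213 characters left out ...]
.........###########.##.#####...............................
168 .......................##############.##...................................
170 ......................################.....................................
172 .....................##############........................................
174 ...................####.##########.........................................
176 .................####################......................................
178 ................#######.##......##.........................................
180 ................########........#####......................................
182 ..............#..#######...................................................
```

Emit:
carry_out:
  targets:
    - {"grip": 220,"translation": [-0.4,0,-0.16],"turn": 0}
    - {"grip": 220,"translation": [-0.4,0,-0.17],"turn": 0}
    - {"grip": 220,"translation": [-0.4,0,-0.17],"turn": 0}
    - {"grip": 220,"translation": [-0.4,0,-0.17],"turn": 0}
    - {"grip": 220,"translation": [-0.4,0,-0.17],"turn": 0}
    - {"grip": 220,"translation": [-0.4,0,-0.17],"turn": 0}
    - {"grip": 220,"translation": [-0.3,0,-0.13],"turn": 0}
    - {"grip": 220,"translation": [0,0,0],"turn": 0}

```text
time: 47.1
ee_pos: [0.4721, 0.3721, 0.3648]
ee_rot: [-0.109, 0.994, 0.0, -0.003]
force: [-4.8, -1.0, 3.9]
opening: 0.0304
finger_force: 60.0
```

Emit:
carry_out:
  targets:
    - {"grip": 220,"translation": [-0.6,0,-0.26],"turn": 0}
    - {"grip": 220,"translation": [0.6,0,0.26],"turn": 0}
    - {"grip": 220,"translation": [-0.6,0,-0.26],"turn": 0}
    - {"grip": 220,"translation": [0.6,0,0.26],"turn": 0}
    - {"grip": 220,"translation": [0,0,0],"turn": 0}
    - {"grip": 220,"translation": [0,0,0],"turn": 0}

```text
time: 47.7
ee_pos: [0.4719, 0.3721, 0.3649]
ee_rot: [-0.109, 0.994, 0.0, -0.002]
force: [-1.1, -0.3, 3.6]
opening: 0.0302
finger_force: 60.0
```

```bash
python3 fm.py; python3 red.py|head -1; python3 - <<'E'
from h import *
F=[]
for _ in range(10): d=get_image('side'); s=read_state(); F.append(s['force'])
print(np.mean(F,0).round(2))
c=d['img'].astype(int); a=cv2.imread('pics/side1.png')[:,:,::-1].astype(int); m=(np.abs(c-a-3).max(2)>8)
for y in range(138,228,2): print(y,''.join('#' if k else '.' for k in m[y,212:285]))
E
```

```text
t 47.7 grip a,b 0.0607 0.0001 z 0.3649 Fu -1.1 Fv -0.0 Fz 3.6 M_v 0.226
red 586 243.55 178.86
[-0.27  0.45  3.79]
138 .............#################################################...........
140 ...................###########################################...........
142 ...................#############################################.........
144 ....................###########################################..........
146 ....................#########################################............
148 .....................#######################################.............
150 .....................#################.########.#.#########..............
152 .....................#############################.#####.................
154 ......................#############################.##...................
156 ........................#######################.##.......................
158 .........................###...##################........................
160 .............................############.##.####........................
162 ...........................############..#####
[... 1823 characters left out ...]
10 ..................#####..................................................
212 ....................###..................................................
214 ...................................#.#...................................
216 ...............................###.......................................
218 .........................................................................
220 .........................................................................
222 .........................................................................
224 .........................................................................
226 .........................................................................
```

Emit:
carry_out:
  targets:
    - {"grip": 220,"translation": [-0.6,0,-0.8],"turn": 0}
    - {"grip": 220,"translation": [-0.6,0,-1],"turn": 0}
    - {"grip": 220,"translation": [0,0,0],"turn": 0}
    - {"grip": 220,"translation": [0,0,0],"turn": 0}

```text
time: 48.7
ee_pos: [0.4836, 0.3746, 0.382]
ee_rot: [-0.109, 0.994, -0.0, -0.003]
force: [-0.8, 0.7, -1.7]
opening: 0.0303
finger_force: 60.0
```

```bash
python3 - <<'E'
from h import *
F=[]
for _ in range(20): d=get_image('side'); s=read_state(); F.append(s['force'])
print(s['time'],np.round(s['ee_pos'],4),np.mean(F,0).round(2),(np.std(F,0)/4.4).round(2))
c=d['img'].astype(int); a=cv2.imread('pics/side1.png')[:,:,::-1].astype(int); m=(np.abs(c-a-3).max(2)>7)
for y in range(186,230,1): print(y,''.join('#' if k else '.' for k in m[y,212:265]))
E
```

```text
49.7 [0.4835 0.3747 0.3825] [-0.03  0.07 -1.46] [0.1  0.16 0.13]
186 .....................................................
187 .....................................................
188 .................................######..............
189 ...............................#####.................
190 ...............................###...................
191 ...............................##....................
192 .....................................................
193 .....................................................
194 .....................................................
195 .....................................................
196 .....................................................
197 .....................................................
198 .....................................................
199 .....................................................
200 .....................................................
201 .....................................................
202 .....................................................
203 .............................................
[... 816 characters left out ...]
....
218 .....................................................
219 .....................................................
220 .....................................................
221 .....................................................
222 .....................................................
223 .....................................................
224 .....................................................
225 .....................................................
226 .....................................................
227 .....................................................
228 .....................................................
229 .....................................................
```

The lifted weight fell by about 0.69 N, close to the 0.59 N of three adapters. Three new blobs also appear in the hopper at about (233,213), (240,211) and (246,215), so the adapters are in. I'll return the chute.

Emit:
carry_out:
  targets:
    - {"grip": 220,"translation": [0,0,-2],"turn": 0}
    - {"grip": 220,"translation": [0,0,-2],"turn": 0}
    - {"grip": 220,"translation": [0,0,-2],"turn": 0}
    - {"grip": 220,"translation": [1.9,-3.5,0],"turn": 0}
    - {"grip": 220,"translation": [1.9,-3.5,0],"turn": 0}
    - {"grip": 220,"translation": [1.9,-3.5,0],"turn": 0}
    - {"grip": 220,"translation": [1.9,-3.5,0],"turn": 0}
    - {"grip": 220,"translation": [1.1,-2.2,0],"turn": 0}
    - {"grip": 220,"translation": [0.8,-3.5,0],"turn": 0}
    - {"grip": 220,"translation": [0.8,-3.5,0],"turn": 0}
    - {"grip": 220,"translation": [0.8,-3.5,0],"turn": 0}
    - {"grip": 220,"translation": [0.8,-3.5,0],"turn": 0}

```text
time: 50.9
ee_pos: [0.4331, 0.0527, 0.4433]
ee_rot: [-0.11, 0.994, -0.0, -0.003]
force: [0.8, -0.1, -0.8]
opening: 0.0308
finger_force: 60.0
```

Emit:
carry_out:
  targets:
    - {"grip": 220,"translation": [0.8,-3.5,0],"turn": 0}
    - {"grip": 220,"translation": [0.8,-3.5,0],"turn": 0}
    - {"grip": 220,"translation": [0.8,-3.5,0],"turn": 0}
    - {"grip": 220,"translation": [0.8,-3.5,0],"turn": 0}
    - {"grip": 220,"translation": [0,0,0],"turn": 0}

```text
time: 51.4
ee_pos: [0.4326, -0.0928, 0.4433]
ee_rot: [-0.107, 0.994, -0.001, -0.003]
force: [-0.3, 0.4, -2.0]
opening: 0.0306
finger_force: 60.0
```

Emit:
carry_out:
  targets:
    - {"grip": 220,"translation": [0,0,1.2],"turn": 0.14}
    - {"grip": 220,"translation": [0,0,1.2],"turn": 0.145}
    - {"grip": 220,"translation": [0,0,1.2],"turn": 0.145}
    - {"grip": 220,"translation": [0,0,1.2],"turn": 0.145}
    - {"grip": 220,"translation": [0,0,1.2],"turn": 0.145}
    - {"grip": 220,"translation": [0,0,1.2],"turn": 0.145}
    - {"grip": 220,"translation": [0,0,1.2],"turn": 0.145}
    - {"grip": 220,"translation": [0,0,1.2],"turn": 0.145}
    - {"grip": 220,"translation": [0,0,1.2],"turn": 0.145}
    - {"grip": 220,"translation": [0,0,1.2],"turn": 0.145}
    - {"grip": 220,"translation": [0,0,0],"turn": 0.147}
    - {"grip": 220,"translation": [0,0,0],"turn": 0}

```text
time: 52.6
ee_pos: [0.4319, -0.089, 0.323]
ee_rot: [0.634, 0.773, -0.002, -0.002]
force: [-0.1, -0.4, -1.6]
opening: 0.0306
finger_force: 60.0
```

```bash
python3 st.py; python3 - <<'E'
from h import *
s=read_state(); M=R.from_quat(s['ee_rot']).as_matrix(); print('tool delta cm', (M.T@(np.array([.436,-.0764,.285])-s['ee_pos'])*100).round(2))
E
```

```text
q [-0.376  0.285  1.862 -0.003  1.001 -0.572] t 52.6 pos [ 0.4319 -0.089   0.323 ] F [-0.13 -0.42 -1.6 ] M [-0.036  0.097  0.009] op 0.0306 60.0
[[-0.196, 0.981, -0.006], [0.981, 0.196, -0.0], [0.001, -0.006, -1.0]] yaw_y 11.3
tool delta cm [1.15 0.67 3.8 ]
```

Emit:
carry_out:
  targets:
    - {"grip": 220,"translation": [1.15,0.67,2],"turn": 0}
    - {"grip": 220,"translation": [0,0,1.8],"turn": 0}
    - {"grip": 220,"translation": [0,0,0],"turn": 0}

```text
time: 52.9
ee_pos: [0.4355, -0.0763, 0.2839]
ee_rot: [0.632, 0.775, -0.003, -0.004]
force: [-1.0, 0.0, -0.5]
opening: 0.0306
finger_force: 60.0
```

Emit:
carry_out:
  targets:
    - {"grip": 220,"translation": [0,0,0],"turn": 0}
    - {"grip": 220,"translation": [0,0,0.9],"turn": 0}
    - {"grip": 220,"translation": [0,0,0.9],"turn": 0}
    - {"grip": 220,"translation": [0,0,0.9],"turn": 0}
    - {"grip": 220,"translation": [0,0,0.9],"turn": 0}
    - {"grip": 220,"translation": [0,0,0.9],"turn": 0}
    - {"grip": 220,"translation": [0,0,0.9],"turn": 0}
    - {"grip": 220,"translation": [0,0,0.9],"turn": 0}
    - {"grip": 220,"translation": [0,0,0.6],"turn": 0}
    - {"grip": 220,"translation": [0,0,0.3],"turn": 0}
    - {"grip": 220,"translation": [0,0,0],"turn": 0}
    - {"grip": 220,"translation": [0,0,0],"turn": 0}
  grip_force: 5

```text
time: 54.1
ee_pos: [0.4356, -0.0771, 0.2132]
ee_rot: [0.634, 0.774, -0.002, -0.002]
force: [0.2, -0.4, -0.9]
opening: 0.0312
finger_force: 5.0
```

Emit:
carry_out:
  targets:
    - {"grip": 0,"translation": [0,0,0],"turn": 0}
    - {"grip": 0,"translation": [0,0,0],"turn": 0}
    - {"grip": 0,"translation": [0,0,0],"turn": 0}
    - {"grip": 0,"translation": [0,0,0],"turn": 0}
    - {"grip": 0,"translation": [0,0,-2],"turn": 0}
    - {"grip": 0,"translation": [0,0,-4],"turn": 0}
    - {"grip": 0,"translation": [0,0,-5],"turn": 0}
    - {"grip": 0,"translation": [0,0,-5],"turn": 0}
    - {"grip": 0,"translation": [0,0,-4],"turn": 0}
    - {"grip": 0,"translation": [0,0,0],"turn": 0}

```text
time: 55.1
ee_pos: [0.4375, -0.0771, 0.4186]
ee_rot: [0.634, 0.774, -0.0, 0.003]
force: [1.0, 0.4, -1.0]
opening: 0.092
finger_force: 0.0
```

```bash
python3 st.py; python3 - <<'E'
from h import *
d=get_image('side'); c=d['img'].astype(int)
b=(c[...,2]>c[...,0]+50); b[:280]=0; b[345:]=0; b[:,:290]=0; b[:,345:]=0; v,u=np.nonzero(b); print('blue',len(u),u.mean().round(1),v.mean().round(1))
m=np.uint8(c.mean(2)>75)
for y in range(276,350,2): print(y,''.join('B' if b[y,x] else '#' if m[y,x] else '.' for x in range(275,370)))
for n,p in dict(grip=(.4388,-.0901,.051),gtop=(.4388,-.0901,.068)).items(): print(n,proj(d,p).round(1))
E
```

```text
q [-0.346  0.18   1.707 -0.003  1.249 -0.544] t 55.1 pos [ 0.4375 -0.0771  0.4186] F [ 0.98  0.41 -1.02] M [-0.061  0.018  0.035] op 0.092 0.0
[[-0.197, 0.98, 0.005], [0.98, 0.197, -0.005], [-0.005, 0.004, -1.0]] yaw_y 11.4
blue 225 315.2 308.5
276 ##############################################################.################################
278 ###############################################################.###############################
280 ###############################################################################################
282 #############################################################################################..
284 ############################################################################...#########.......
286 #################################..##########################################.....#..#####.....
288 ##############################.......##################################..#####.....#######.....
290 ##########################..............#################################..##.....#########....
292 #######################...................#########
[... 2182 characters left out ...]
##########.....#################..................############
338 .....####...#################################......##############................##############
340 ......#####.###################################......#########................#################
342 .......#####.####################################......####................####################
344 ........#####..####################################.....................#######################
346 ..........####.######################################.................#########################
348 ...........############################################............############################
grip [314.  307.2]
gtop [313.9 302.4]
```

The silhouette shows the chute upright on its mat, with the blue block at (315,308) as predicted and black mat all round it. The gripper is clear, so I'll hand in.

```bash
python3 -c "from station import *; print(sign_off())"
```

```text
the job is handed in; nothing more can be done
None
```

The job is handed in at about 55 s: by weight and camera check all three adapters are in the hopper and the empty chute is upright on its mat, but I lifted the nose off the roller once mid-tip, with the adapters still in the tilted chute, to weigh it, then pressed it down again before they slid out.

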